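# Make up a spindle kit and an engine kit

## Task

Make up the two mower service kits from the parts lying on the bench: the spindle board gets the large bearing, set down flat in the gap between its two spacer rings, the long bolt in its slot and the nut in its round pocket; the engine board gets the small bearing in its round pocket and the spark plug in its slot. Every part must lie flat on the floor of its pocket, about central; leave the spacers lying in their places and the short bolt where it is.

Things in the scene. Friction and masses are not known exactly. Their poses are not given: they have to be found in the camera images.
- spindle_board: plywood kit board bearing two spacer rings, 152 x 196 mm (x, y). Fixed, yaw within 0.18 of 0; boards swap sides. Origin: centre of underside; y long way, left. 14 mm thick, pockets 5 mm deep (floor 9 mm up). Pocket centres, x y mm: channel 60 x 172 at +34 0, with the spacers and a 60 mm gap between them at its middle; bolt slot 36 x 114 at -40 +28; round nut pocket, 38 across, at -40 -60.
- engine_board: plywood kit board without spacers, 144 x 140 mm (x, y). Fixed, yaw within 0.18 of 0; boards swap sides. Origin: centre of underside; y to the left. 14 mm thick, pockets 5 mm deep (floor 9 mm up). Pocket centres, x y mm: round pocket 50 across for the small bearing at +30 +12; spark plug slot 36 x 100 (x, y) at -40 0.
- spacer_a: loose plain steel spacer ring, 52 mm outside, 35 mm inside, 18 mm high, flat in the spindle board's channel at board x +34, y +56 mm (within 1.5 mm). Origin: centre of its underside. It stays there.
- spacer_b: the other spacer ring, alike, at x +34, y -56 mm of the spindle board. Origin: centre of its underside. It stays there.
- large_bearing: larger ball bearing, steel with a dark ring between the races, 52 mm across, 16 mm high, 0.12 kg. Loose, flat on the bench at one of six places. Origin: centre of underside. As for all parts, hold it with the fingertips 6 to 8 mm above its underside, so that they stay above the board's face; in the gap, close them along the board's x, clear of the spacers.
- small_bearing: smaller ball bearing, alike but 40 mm across, 12 mm high, 0.12 kg. Loose, flat on the bench at one of six places. Origin: centre of its underside.
- long_bolt: longer hex bolt, steel, 99 mm long, round shank 14 mm wide, 18 mm high (widest 9 mm up), head 26 mm wide, 22 mm high, 10 mm thick at the +y end. Loose, flat on the bench at one of six places. Origin: under the middle of its length; y along the bolt to the head, z up. Grip across x at the middle. May lie in its slot either way round.
- nut: the only loose hex nut, steel, lying flat, 13 mm high, 24 mm across flats (along x), 27 mm over corners (along y). Loose, flat on the bench at one of six places. Origin: centre of its underside, z up. May lie at any yaw in its pocket.
- spark_plug: spark plug, steel with white insulator, 82 mm long, lying on its side; thread end -y, insulator end +y, hexagon 23 mm wide, 20 mm high at y 5 to 17 mm. Loose, flat on the bench at one of six places. Origin: under the middle of its length, 10 mm below its axis; z up. Grip across x on the hexagon (y = 11 mm). May lie in its slot either way round.
- short_bolt: shorter hex bolt, 78 mm long, head 22 mm wide; belongs to no kit and stays where it lies. Origin: under the middle of its length; y along it to the head.
There are look-alikes about, which are no part of the job. Leave any brown or green look-alike of the spark_plug alone.

How it is judged:
At the end, for the whole second after the job is handed in: All parts flat (0.12 rad, plug 0.3), at rest, within 2.5 mm of their pocket floor; bearings within 9 mm, bolt, nut, plug within 12 mm of pocket centres (x, y), bolt and plug within 0.3 rad of their slots, also if rolled by one flat; spacers flat, within 10 mm of place; short bolt moved under 30 mm (x of large_bearing in the frame of spindle_board between 0.025 and 0.043 m and y of large_bearing in the frame of spindle_board between -0.009 and 0.009 m and z of large_bearing in the frame of spindle_board between 0.0065 and 0.0115 m and angle between each of large_bearing, nut, small_bearing, spacer_a, spacer_b's own z axis and vertical below 0.12 rad and linear speed of each of large_bearing, nut, small_bearing, spacer_a, spacer_b below 0.02 m/s and angle between the y axis of long_bolt and the y axis of spindle_board, either way round below 0.3 rad and ((x of long_bolt in the frame of spindle_board between -0.052 and -0.028 m and y of long_bolt in the frame of spindle_board between 0.016 and 0.04 m and z of long_bolt in the frame of spindle_board between 0.0065 and 0.0115 m and angle between long_bolt's own z axis and vertical below 0.12 rad and linear speed of long_bolt below 0.02 m/s) or (x of long_bolt in the frame of spindle_board between -0.061 and -0.019 m and y of long_bolt in the frame of spindle_board between 0.016 and 0.04 m and z of long_bolt in the frame of spindle_board between 0.0065 and 0.017 m and linear speed of long_bolt below 0.02 m/s and angle between long_bolt's own z axis and vertical between 0.8 and 1.3 rad)) and x of nut in the frame of spindle_board between -0.052 and -0.028 m and y of nut in the frame of spindle_board between -0.072 and -0.048 m and z of nut in the frame of spindle_board between 0.0065 and 0.0115 m and x of small_bearing in the frame of engine_board between 0.021 and 0.039 m and y of small_bearing in the frame of engine_board between 0.003 and 0.021 m and z of small_bearing in the frame of engine_board between 0.0065 and 0.0115 m and angle between the y axis of spark_plug and the y axis of engine_board, either way round below 0.3 rad and ((x of spark_plug in the frame of engine_board between -0.052 and -0.028 m and y of spark_plug in the frame of engine_board between -0.012 and 0.012 m and z of spark_plug in the frame of engine_board between 0.0065 and 0.0115 m and angle between spark_plug's own z axis and vertical below 0.3 rad and linear speed of spark_plug below 0.02 m/s) or (x of spark_plug in the frame of engine_board between -0.061 and -0.019 m and y of spark_plug in the frame of engine_board between -0.012 and 0.012 m and z of spark_plug in the frame of engine_board between 0.0065 and 0.017 m and linear speed of spark_plug below 0.02 m/s and angle between spark_plug's own z axis and vertical between 0.8 and 1.3 rad)) and x of spacer_a in the frame of spindle_board between 0.024 and 0.044 m and y of spacer_a in the frame of spindle_board between 0.046 and 0.066 m and z of spacer_a in the frame of spindle_board between 0.0065 and 0.0115 m and x of spacer_b in the frame of spindle_board between 0.024 and 0.044 m and y of spacer_b in the frame of spindle_board between -0.066 and -0.046 m and z of spacer_b in the frame of spindle_board between 0.0065 and 0.0115 m and distance of short_bolt from where it was at the start of the episode below 0.03 m); the robot touches nothing.
It fails at once if a spacer ring is pushed more than 12 mm from where it lay (distance of any of spacer_a, spacer_b from where it was at the start of the episode above 0.012 m).
It fails at once if the short bolt is moved more than 30 mm (distance of short_bolt from where it was at the start of the episode above 0.03 m).
It also fails if it takes over 104 s, if anything falls off the work surface, if the arm or the gripper's body presses on something with over 40 N, if the wrist force passes 120 N, or if a joint passes its speed limit or range.

## Robot

A 7-joint arm with a two-finger parallel gripper is mounted at the origin on a cart in front of the work surface, level with it; the furniture and walls round the work are solid. World frame = base frame: x ahead of the robot, y to its left, z up, the work surface at z = 0. Lengths are in m, angles in rad, forces in N, time in s.
With the tool pointing down it reaches from about 0.35 to 0.9 m from the base axis. Payload 7.2 kg.
Tool frame: the origin (TCP) lies between the finger pads; the fingertips stand 25 mm ahead of it and the grasp point (between the pads) lies 6 mm ahead of it (finger_overhang is the distance from the TCP to the fingertips, in m); z points along the fingers, y is the line along which they close (so a half turn about z gives the same grasp; the last joint's range is limited). The gripper opens to 88 mm and grips with 3 to 60 N. Pads are 20 mm wide; open, the fingers measure 115 mm over their backs; the gripper's body (75 mm by 178 mm) begins 61 mm behind the grasp point.
Start: joints at [1.164, 0.411, -0.013, 1.596, 0.006, 1.134, -0.082], TCP at [0.208, -0.589, 0.22] pointing down, gripper open.
Joint ranges: [-2.95, 2.95], [-0.29, 1.99], [-1.47, 1.44], [0.14, 2.54], [-1.03, 4.17], [0.13, 1.85], [-2.86, 2.86]. Speed limits (rad/s): [2.39, 2.39, 3.01, 3.01, 3.14, 3.14, 3.14].

## Interface

Orientations are given as a rotation vector (axis times angle).
In Python, from plant import * gives the robot as it stands.
- The arm moves only by the shell command python3 -m creep 'ROWS' [OPENING] [FORCE]. ROWS is JSON, a list that holds one entry, the list of rows, each a list of 6 numbers: the shift along the tool's x, y, z normalised to -1 to 1, where 1 is 40 cm, then the turn, a rotation vector about the tool's x, y, z normalised to -1 to 1, where 1 is pi rad. A call has exactly 8 rows; each row is the pose to reach, as a shift and turn from the pose commanded when the call began, along the tool's axes at that moment, turning the shorter way round; what a row does not reach only later rows make up. A row lasts 1/10 s, in which the tool goes at most 50 mm and 8.59 degrees, less where a joint would pass 70% of its speed; a pose out of reach is approached as far as the arm can. A call with a number of a shift or a turn outside -1 to 1 is refused whole. A call with a gripper value outside its range is refused whole. OPENING is the opening, from 0 (shut) to 1 (fully open), set as the call begins (- or left out, the last holds). The fingers move at their own pace and stop on an object; FORCE is the grip in N (left out, the last holds). Time passes only in rows, so rows that repeat a pose let the fingers close, or fill a call up. It gives the time, the measured TCP pose, the force, the opening and the grip force at its end, in the units of the state.
- get_state(): the state, without advancing time (a new reading comes with each control period).
- capture(name): name is "side" or "top" or "wrist"; returns a dict with "image" (384x512x3 uint8, red, green, blue), "intrinsics" (3x3 intrinsics, pixels), "k1" (the pictures are not rectified: a ray, as slopes to the right and down, at radius r is drawn at 1 + k1 r^2 times it, then the intrinsics apply), "T" (4x4, takes a point from camera to world coordinates); the wrist camera has in their place "tool_from_camera" (4x4, takes a point from camera to tool coordinates, whose origin is the TCP and whose axes are the flange's). Camera axes: x right, y down, z forward; pixel columns grow to the right and rows downward; lengths in m; the calibration is good to about 2 mm. A picture is of the moment at which its call begins: read the wrist's pose just before it. There is no depth.
- sign_off(): hands the job in; it is judged then, once.
Trained networks look in a picture, given as the dict that the camera call returned (one of the last four; its "shot" number tells which), for a name from the list of things; names that differ only in an ending like _2 or _b are one class to them, and where a whole thing is asked for, a point or a joint stands for the part that bears it (a point fixed in the world has none). Each returns a list of dicts, best first, with "conf" (0 to 1); they miss things now and then, are a little off and sometimes report something else, mostly with a low value. They report only what shows in the picture. A call takes as long as a camera call. They do not tell look-alikes from the thing itself.
- find_in(picture, target): "bbox" ([left, top, width, height] in pixels, round what is visible of it).
- cut_out(picture, target): "pixels" (384x512 bool, what is visible of it) and "bbox" ([left, top, width, height] in pixels, round what is visible of it).
The state is a dict: "clock": time; "joint_positions": joint angles; "dq": joint speeds; "tau": joint torques, N m; "position": TCP position; "eef_rot": TCP orientation; "force": force on the tool from outside, world axes, zero at the start; "torque": the same for the moment, N m; "width": opening from 0.0 (shut) to 1.0 (fully open); "grip_force": force on a finger pad.
Only numpy, scipy, OpenCV 4.12 (cv2) and the standard library are available. Lean on these libraries where they do the work, as an engineer would, in place of code of your own. Each camera call takes 0.05 s, during which the arm holds its last target. There are 200 camera calls.

## Working session

There is one attempt and no reset: what is moved stays moved. The work goes in short steps, Python scripts to look and compute and a shell command to move; the robot and the scene stay as the last step left them, time stands still between calls to the robot, and variables do not carry over. Pictures are saved under pics/ and viewed, at most 14 in all, crops included, and the job is handed in when it is done.

```bash
ls; mkdir -p pics
python3 - <<'E'
from plant import *
import cv2
s=get_state();print(s)
for n in("top","side"):
    c=capture(n);cv2.imwrite(f"pics/{n}0.png",cv2.resize(c["image"][:,:,::-1],(800,600)));print(n,c["intrinsics"],c["k1"],c["T"])
c=capture("wrist");print(c["tool_from_camera"],c["intrinsics"],c["k1"])
E
```

```text
pics
{'clock': 0.0, 'joint_positions': array([ 1.16382421,  0.41190644, -0.01273453,  1.59704162,  0.00564278,
        1.13429291, -0.08221246]), 'dq': array([-0.00025197,  0.00186517,  0.00051068, -0.00043586, -0.00061076,
       -0.00034194, -0.0029728 ]), 'tau': array([ 7.45823381e-04, -5.87953699e+01,  6.41924869e-01, -2.91084480e+01,
       -5.38422517e-02,  1.84300239e-02,  1.50100459e-04]), 'position': array([ 0.20749555, -0.58901066,  0.2194059 ]), 'eef_rot': array([-3.09508155e+00, -5.29416972e-01,  6.47928844e-04]), 'force': array([-0.36061243, -0.59860189, -0.94955571]), 'torque': array([-0.05218707, -0.01134688,  0.05234839]), 'grip_force': 0.0, 'width': 1.0016217477514127}
top [[449.05445177   0.         250.96942237]
 [  0.         449.05445177 195.13716581]
 [  0.           0.           1.        ]] -0.17866447354682174 [[-0.02512939 -0.99802448  0.05758172  0.36918723]
 [-0.99949198  0.02621235  0.01812974  0.02141859]
 [-0.01960328 -0.05709688 -0.99817617  1.35647996]
 [ 0.          0.          0.          1.        ]]
side [[388.74477793   0.         257.48343495]
 [  0.         388.74477793 188.75413498]
 [  0.           0.           1.        ]] -0.030641843623556313 [[ 0.99698526  0.05507016 -0.05465957  0.50398008]
 [ 0.07518378 -0.51153602  0.85596629 -0.8679729 ]
 [ 0.01917786 -0.85749529 -0.51413426  0.59701991]
 [ 0.          0.          0.          1.        ]]
[[ 1.04104071e-03 -9.61222663e-01 -2.75771477e-01  7.48344544e-02]
 [ 9.99999284e-01  8.38095826e-04  8.53762208e-04 -1.01690049e-03]
 [-5.89532660e-04 -2.75772168e-01  9.61222848e-01 -1.63704777e-01]
 [ 0.00000000e+00  0.00000000e+00  0.00000000e+00  1.00000000e+00]] [[307.45073811   0.         250.28963587]
 [  0.         307.45073811 181.70589988]
 [  0.           0.           1.        ]] -0.0800977052015056
```

View pics/top0.png

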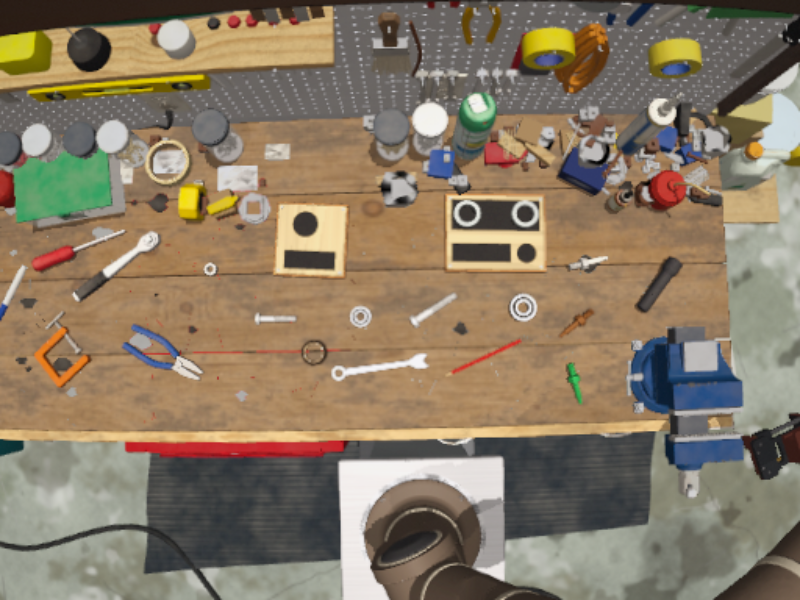

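View pics/side0.png

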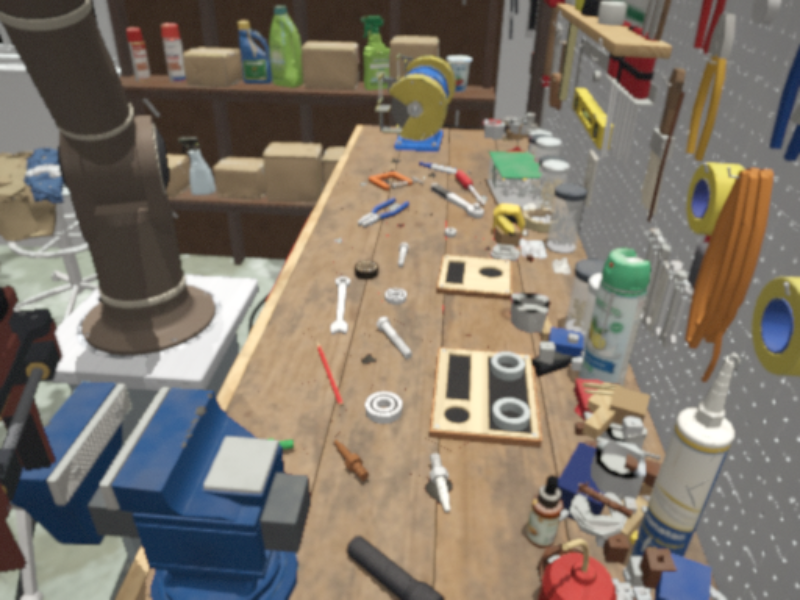

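Top view (800x600): the engine board is at (311,240), the spindle board at (495,233) and the plug at (588,263). The large bearing is at (523,307), the long bolt at (433,308), the small bearing at (361,316), the short bolt at (275,318) and the nut at (210,269). The side view agrees.

```bash
cat > h.py <<'E'
from plant import *
import numpy as np, cv2
from scipy.spatial.transform import Rotation as R
def T_of(c,s):
    if "T" in c: return c["T"]
    T=np.eye(4);T[:3,:3]=R.from_rotvec(s["eef_rot"]).as_matrix();T[:3,3]=s["position"];return T@c["tool_from_camera"]
def to_world(c,s,uv,z):
    K=c["intrinsics"];T=T_of(c,s);uv=np.atleast_2d(np.float64(uv))
    d=(uv-[K[0,2],K[1,2]])/[K[0,0],K[1,1]]
    p=cv2.undistortPoints(uv.reshape(-1,1,2),K,np.array([c["k1"],0,0,0.]),None,None).reshape(-1,2)
    r=np.c_[p,np.ones(len(p))]@T[:3,:3].T;o=T[:3,3]
    return (o+r*((z-o[2])/r[:,2])[:,None])[:,:2]
def rect(c,s,m,z):
    pts=np.argwhere(m)[:,::-1]
    w=to_world(c,s,pts,z)*1000
    (x,y),(a,b),ang=cv2.minAreaRect(w.astype(np.float32))
    if a<b: a,b,ang=b,a,ang+90      # ang = direction of long side, deg from world x
    return np.array([x,y]),a,b,(ang+90)%180-90,w.mean(0)
def look(name,targets,tag=None):
    s=get_state();c=capture(name)
    for t,z in targets:
        for k in cut_out(c,t)[:4]:
            if k["conf"]<.2 or k["pixels"].sum()<15: continue
            q,a,b,an,m=rect(c,s,k["pixels"],z)
            print(t,round(float(k["conf"]),2),k["bbox"],"c",q.round(1),"size",round(a,1),round(b,1),"ang",round(an,1),"mean",m.round(1))
    if tag: cv2.imwrite(f"pics/{tag}.png",cv2.resize(c["image"][:,:,::-1],(800,600)))
    return s,c
def move(x,y,z,yaw):
    """print shift (units of 0.4 m, tool axes) & turn; yaw = world angle (deg) of closing line (tool y), pointing down; nearest mod 180"""
    s=get_state();A=R.from_rotvec(s["eef_rot"]);M=A.as_matrix()
    best=None
    for k in(0,180):
        t=np.radians(yaw+k);Y=np.array([np.cos(t),np.sin(t),0]);Z=np.array([0,0,-1.]);X=np.cross(Y,Z)
        r=(A.inv()*R.from_matrix(np.c_[X,Y,Z])).as_rotvec()
        if best is None or abs(r[2])<abs(best[2]): best=r
    d=(np.array([x,y,z])/1000-s["position"])@M/.4
    print("rows:",d.round(4),(best/np.pi).round(4),"mm",round(np.linalg.norm(d)*400),"deg",np.degrees(best).round(1))
E
python3 - <<'E'
from h import *
s=get_state();print(R.from_rotvec(s["eef_rot"]).as_matrix().round(3))
L=[("spindle_board",14),("engine_board",14),("spacer_a",32-5),("large_bearing",16),("small_bearing",12),("long_bolt",9),("nut",13),("spark_plug",10),("short_bolt",9)]
L=[(a,b/1000) for a,b in L]
look("top",L)
E
```

```text
[[ 0.943  0.332 -0.001]
 [ 0.332 -0.943  0.001]
 [-0.    -0.001 -1.   ]]
spindle_board 0.94 [283.0, 125.3, 68.5, 48.9] c [ 582.3 -155.2] size 201.7 159.9 ang 88.2 mean [ 579.8 -157. ]
engine_board 0.91 [173.3, 130.2, 53.0, 49.8] c [577.9 199.8] size 146.3 144.6 ang -4.5 mean [577.3 200.5]
spacer_a 0.54 [287.9, 125.9, 19.4, 22.0] c [618.2 -99.8] size 51.9 48.1 ang -2.0 mean [ 618.  -100.7]
spacer_a 0.51 [131.1, 168.8, 6.5, 5.1] c [526.9 398.1] size 15.5 12.5 ang -0.3 mean [527.3 398.9]
large_bearing 0.46 [325.8, 184.6, 17.3, 19.8] c [ 435.8 -204.6] size 51.5 51.1 ang 88.0 mean [ 435.3 -204.1]
small_bearing 0.62 [225.7, 197.1, 7.4, 9.8] c [427.8 109.3] size 30.1 30.0 ang 88.7 mean [427.2 108.6]
long_bolt 0.58 [262.8, 189.0, 27.4, 18.3] c [439.3 -32.2] size 100.1 17.5 ang -57.3 mean [437.5 -31.3]
nut 0.63 [129.7, 167.9, 12.0, 9.1] c [526.9 399. ] size 25.5 24.6 ang 88.2 mean [526.6 399.6]
spark_plug 0.42 [364.3, 165.8, 21.3, 7.2] c [ 520.9 -334.7] size 67.4 20.4 ang -65.4 mean [ 519.6 -332.3]
```

Run:
```python
from h import *
move(520,-335,200,9)
```

```text
rows: [ 0.9478 -0.3405  0.0507] [ 0.      0.     -0.4422] mm 403 deg [  0.    0.  -79.6]
```

```bash
R='x'; python3 -m creep '[[[0.948,-0.34,0.05,0,0,-0.442],[0.948,-0.34,0.05,0,0,-0.442],[0.948,-0.34,0.05,0,0,-0.442],[0.948,-0.34,0.05,0,0,-0.442],[0.948,-0.34,0.05,0,0,-0.442],[0.948,-0.34,0.05,0,0,-0.442],[0.948,-0.34,0.05,0,0,-0.442],[0.948,-0.34,0.05,0,0,-0.442]]]' 1 30
python3 - <<'E'
from h import *
print(get_state()["joint_positions"].round(2))
look("wrist",[("spark_plug",.010),("large_bearing",.016),("spindle_board",.014)],"w1")
move(520,-335,200,9)
E
```

```text
clock: 1.45
position: [0.5189, -0.336, 0.2006]
eef_rot: [2.25, 2.192, -0.0]
force: [-0.0, -0.5, 0.0]
width: 0.996
grip_force: 0.0
[ 0.77  0.45 -0.38  1.62  0.18  1.11  0.32]
spark_plug 0.65 [243.1, 126.4, 22.0, 65.9] c [ 520.2 -334.7] size 79.3 22.8 ang -87.0 mean [ 520.7 -329.6]
large_bearing 0.65 [152.3, 17.5, 44.9, 52.1] c [ 438.2 -204.9] size 53.3 51.1 ang -47.2 mean [ 438.3 -204.1]
spindle_board 0.73 [231.5, 0.7, 149.2, 86.9] c [ 581.6 -208.5] size 152.0 91.2 ang -1.2 mean [ 575.7 -207. ]
rows: [0.003  0.0042 0.0003] [-0.0001 -0.0001 -0.0596] mm 2 deg [ -0.   -0.  -10.7]
```

View pics/w1.png

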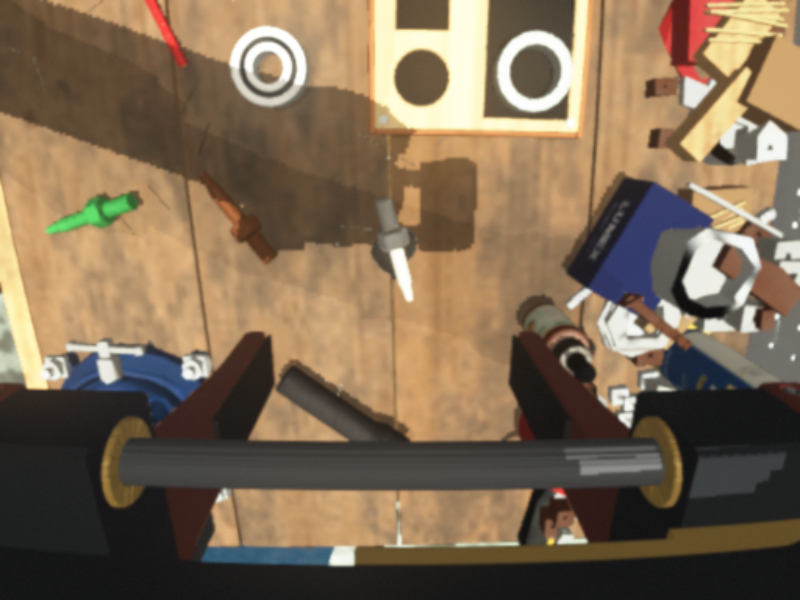

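The plug's thread end is at (385,205), its hexagon at (393,245) and the tip of its insulator at (408,298). The large bearing is at (268,66) and the spindle board at upper right.

Run:
```python
from h import *
s=get_state();c=capture("wrist")
P=to_world(c,s,np.array([[385.5,201],[393,245],[408,299]])*.64,.010)*1000;print(P.round(1))
d=P[2]-P[0];print(np.linalg.norm(d),np.degrees(np.arctan2(d[1],d[0])))
u=d/np.linalg.norm(d);m=(P[0]+P[2])/2;g=m+11*u;print("mid",m,"grip",g)
yaw=np.degrees(np.arctan2(d[1],d[0]))+90
move(*g,80,yaw);move(*g,32,yaw)
```

```text
[[ 514.4 -298.3]
 [ 519.  -331.2]
 [ 529.4 -374. ]]
77.20812285483964 -78.81401342273055
mid [ 521.87218428 -336.16134185] grip [ 524.00612293 -346.95237081]
rows: [-0.0221  0.0182  0.3005] [-0.0002  0.0001 -0.0727] mm 121 deg [ -0.    0.  -13.1]
rows: [-0.0221  0.0183  0.4205] [-0.0002  0.0001 -0.0727] mm 169 deg [ -0.    0.  -13.1]
```

Run:
```python
from h import *
c=capture("wrist")
cv2.imwrite("pics/w2.png",cv2.resize(c["image"][115:205,215:295,::-1],(533,600),interpolation=cv2.INTER_CUBIC))
```

```text
(no output)
```

View pics/w2.png

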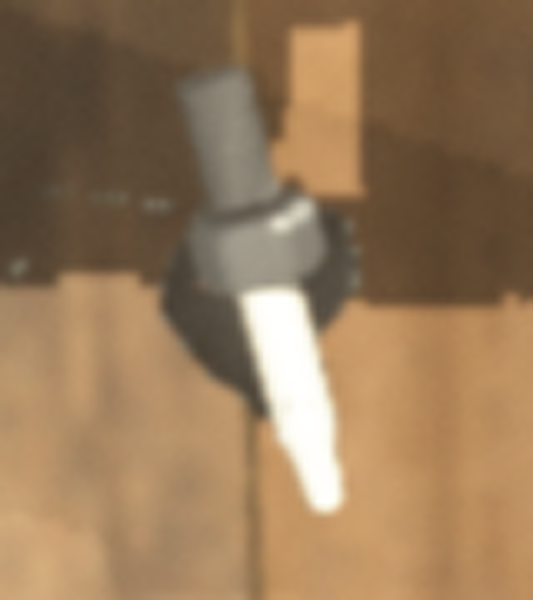

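The hexagon's middle is at crop (258,245), which is image (253.7,151.7). That puts it on the thread side of the plug's middle.

Run:
```python
from h import *
s=get_state();c=capture("wrist")
f=lambda x,y:(215+x/6.667,115+y/6.667)
P=to_world(c,s,[f(213,72),f(258,245),f(325,508)],.012)*1000;print(P.round(1))
d=P[2]-P[0];yaw=np.degrees(np.arctan2(d[1],d[0]))+90;print(yaw,np.linalg.norm(d))
g=P[1]
move(*g,32,yaw)
```

```text
[[ 513.  -297.6]
 [ 519.8 -327.7]
 [ 530.4 -376.1]]
12.447895444404224 80.42079059534466
rows: [0.0289 0.008  0.421 ] [-0.0002  0.0003 -0.0804] mm 169 deg [ -0.    0.  -14.5]
```

```bash
python3 -m creep '[[[0.029,0.008,0.12,0,0,-0.08],[0.029,0.008,0.24,0,0,-0.08],[0.029,0.008,0.3,0,0,-0.08],[0.029,0.008,0.36,0,0,-0.08],[0.029,0.008,0.4,0,0,-0.08],[0.029,0.008,0.421,0,0,-0.08],[0.029,0.008,0.421,0,0,-0.08],[0.029,0.008,0.421,0,0,-0.08]]]' 1
python3 -m creep '[[[0,0,0,0,0,0],[0,0,0,0,0,0],[0,0,0,0,0,0],[0,0,0,0,0,0],[0,0,0,0,0,0],[0,0,0,0,0,0],[0,0,0,0,0,0],[0,0,0,0,0,0]]]' 0 30
python3 - <<'E'
from h import *
c=capture("top");cv2.imwrite("pics/g1.png",cv2.resize(c["image"][130:230,320:420,::-1],(500,500)))
E
```

```text
clock: 2.6
position: [0.5216, -0.3263, 0.033]
eef_rot: [1.965, 2.45, 0.0]
force: [0.4, -0.0, 0.2]
width: 0.997
grip_force: 0.0
clock: 3.4
position: [0.5211, -0.3258, 0.032]
eef_rot: [-1.965, -2.451, 0.0]
force: [0.1, -0.4, -0.8]
width: 0.306
grip_force: 0.0
```

```bash
python3 -m creep '[[[0,0,0,0,0,0],[0,0,0,0,0,0],[0,0,0,0,0,0],[0,0,0,0,0,0],[0,0,-0.04,0,0,0],[0,0,-0.12,0,0,0],[0,0,-0.2,0,0,0],[0,0,-0.28,0,0,0]]]' 0 30
python3 - <<'E'
from h import *
move(570,200,200,80);print(get_state()["joint_positions"].round(2))
E
```

```text
clock: 4.25
position: [0.5212, -0.3257, 0.1464]
eef_rot: [1.964, 2.451, 0.0]
force: [0.6, -0.9, 0.4]
width: 0.001
grip_force: 0.0
rows: [ 1.256   0.4054 -0.1341] [ 1.000e-04  2.000e-04 -3.745e-01] mm 531 deg [  0.    0.  -67.4]
[ 0.79  0.5  -0.42  1.68  0.23  1.01  0.5 ]
```

Run:
```python
from h import *
s,c=look("wrist",[("spark_plug",.010)],"w3")
print(s["position"],R.from_rotvec(s["eef_rot"]).as_matrix().round(2))
```

```text
spark_plug 0.77 [115.7, 88.9, 44.6, 76.4] c [ 402.1 -307.8] size 78.8 23.1 ang -45.1 mean [ 405.3 -309.2]
spark_plug 0.67 [1.3, 86.6, 64.5, 25.3] c [ 292.7 -299.8] size 71.9 23.3 ang 10.9 mean [ 295.4 -299.5]
spark_plug 0.65 [240.3, 142.6, 20.2, 71.5] c [ 521.4 -333. ] size 75.8 23.2 ang -77.4 mean [ 520.3 -328. ]
[ 0.52119436 -0.32565366  0.14644006] [[-0.22  0.98  0.  ]
 [ 0.98  0.22 -0.  ]
 [-0.    0.   -1.  ]]
```

View pics/w3.png

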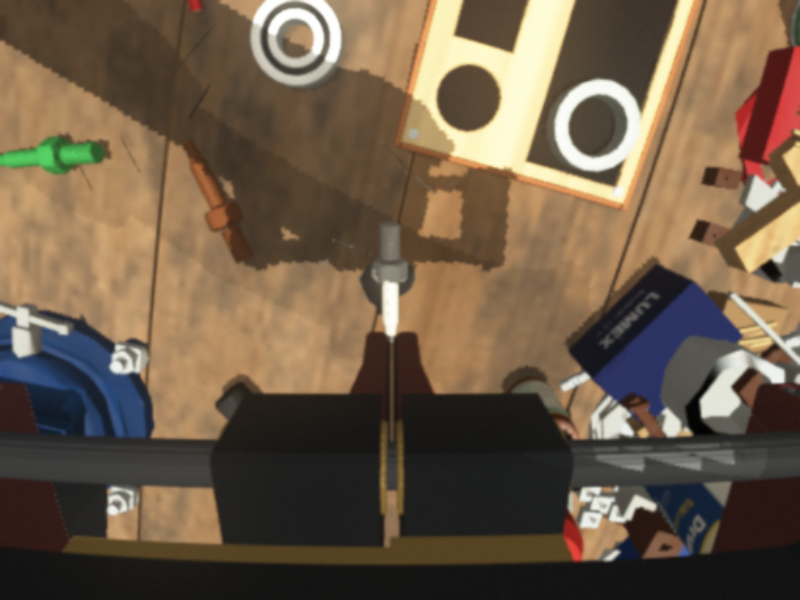

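The plug still lies where it was, with its hexagon at (390,268) right under the fingertips, so the grip slipped. I'll try again and watch the opening.

```bash
python3 -m creep '[[[0,0,0,0,0,0],[0,0,0,0,0,0],[0,0,0,0,0,0],[0,0,0.05,0,0,0],[0,0,0.12,0,0,0],[0,0,0.2,0,0,0],[0,0,0.26,0,0,0],[0.001,-0.003,0.286,0,0,0]]]' 0.6
python3 -m creep '[[[0,0,0,0,0,0],[0,0,0,0,0,0],[0,0,0,0,0,0],[0,0,0,0,0,0],[0,0,0,0,0,0],[0,0,0,0,0,0],[0,0,0,0,0,0],[0,0,0,0,0,0]]]' 0 30
python3 -c "
from h import *
s=get_state();print(s['position'],s['width'],s['grip_force'],s['force'])
look('wrist',[('spark_plug',.010)],'w4')"
```

```text
clock: 5.15
position: [0.5181, -0.3245, 0.0263]
eef_rot: [-1.961, -2.448, 0.001]
force: [0.3, 0.7, -0.2]
width: 0.594
grip_force: 0.0
clock: 5.95
position: [0.5199, -0.3257, 0.0297]
eef_rot: [1.965, 2.451, -0.0]
force: [0.6, 0.5, -0.4]
width: 0.006
grip_force: 0.0
[ 0.51987207 -0.32571637  0.02970985] 0.006454323160731418 0.0 [ 0.63180126  0.45901111 -0.38546152]
spark_plug 0.88 [42.1, 90.0, 72.9, 119.8] c [ 404.7 -307.1] size 80.8 24.5 ang -60.5 mean [ 405.6 -309.3]
spark_plug 0.77 [232.2, 170.1, 38.1, 54.0] c [ 519.3 -310.5] size 30.9 24.1 ang -89.2 mean [ 516.5 -310.7]
```

View pics/w4.png

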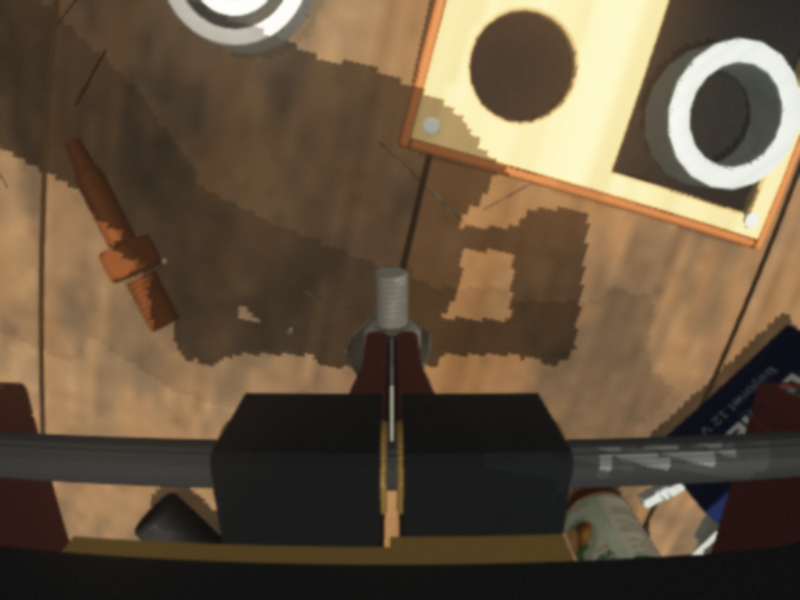

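Run:
```python
from h import *
s=get_state();c=capture("wrist")
print(to_world(c,s,np.array([[392,268],[392,330],[350,345],[430,345]])*.64,.010)*1000)
c=capture("side");cv2.imwrite("pics/s2.png",cv2.resize(c["image"][230:350,215:335,::-1],(600,600),interpolation=cv2.INTER_CUBIC))
```

```text
[[ 512.82830335 -296.2152261 ]
 [ 518.5477039  -321.6903352 ]
 [ 503.08089624 -331.96962063]
 [ 535.31653367 -324.7505241 ]]
```

View pics/s2.png

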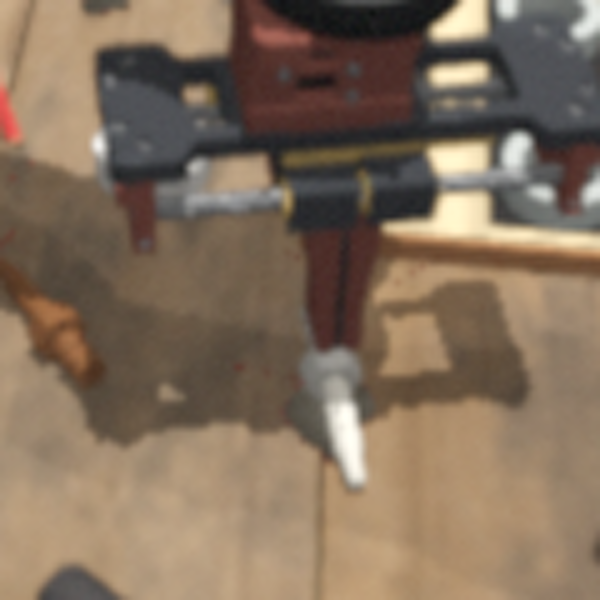

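Run:
```python
from h import *
s=get_state();print(s["position"],s["width"])
for n,crop in(("side",(215,230,5)),("wrist",(0,0,1.5625))):
    c=capture(n);T=np.linalg.inv(T_of(c,s))
    for x,y,z in((520,-326,5),(520,-326,30),(518,-316,5),(522,-336,5),(522,-336,20),(520,-328,20),(513,-297,10),(530,-376,10)):
        p=T[:3,:3]@(np.array([x,y,z])/1000)+T[:3,3]
        q,_=cv2.projectPoints(p.reshape(1,3),np.zeros(3),np.zeros(3),c["intrinsics"],np.array([c["k1"],0,0,0.]))
        print(n,(x,y,z),((q.ravel()-crop[:2])*crop[2]).round())
```

```text
[ 0.51986161 -0.32567683  0.02959199] 0.006388256662127241
side (520, -326, 5) [327. 378.]
side (520, -326, 30) [330. 333.]
side (518, -316, 5) [323. 358.]
side (522, -336, 5) [331. 398.]
side (522, -336, 20) [333. 371.]
side (520, -328, 20) [329. 355.]
side (513, -297, 10) [312. 314.]
side (530, -376, 10) [351. 473.]
wrist (520, -326, 5) [393. 336.]
wrist (520, -326, 30) [393. 361.]
wrist (518, -316, 5) [394. 313.]
wrist (522, -336, 5) [392. 358.]
wrist (522, -336, 20) [393. 374.]
wrist (520, -328, 20) [392. 355.]
wrist (513, -297, 10) [392. 270.]
wrist (530, -376, 10) [390. 446.]
```

```bash
python3 -m creep '[[[0,0,0,0,0,0],[0,0,0,0,0,0],[0,0,0,0,0,0],[0,0,0,0,0,0],[-0.02,0,0,0,0,0],[-0.04,0,-0.005,0,0,0],[-0.053,0,-0.006,0,0,0],[-0.053,0,-0.006,0,0,0]]]' 0.6
python3 -m creep '[[[0,0,0,0,0,0],[0,0,0,0,0,0],[0,0,0,0,0,0],[0,0,0,0,0,0],[0,0,0,0,0,0],[0,0,0,0,0,0],[0,0,0,0,0,0],[0,0,0,0,0,0]]]' 0 30
```

```text
clock: 7.05
position: [0.5245, -0.3479, 0.0321]
eef_rot: [1.967, 2.449, -0.0]
force: [-0.3, 0.4, 0.4]
width: 0.599
grip_force: 0.0
clock: 7.85
position: [0.5245, -0.3464, 0.032]
eef_rot: [1.965, 2.451, -0.0]
force: [0.3, 0.8, 0.2]
width: 0.006
grip_force: 0.0
```

Run:
```python
from h import *
look('wrist',[('spark_plug',.010)],'w5')
look('top',[('spark_plug',.010)])
a=capture("side")["image"];cv2.imwrite("pics/s3.png",cv2.resize(a[170:350,150:390,::-1],(800,600),interpolation=cv2.INTER_CUBIC))
```

```text
spark_plug 0.95 [234.1, 138.0, 33.7, 78.1] c [ 518.6 -320.8] size 49.9 22.8 ang -78.3 mean [ 518.3 -320.5]
spark_plug 0.8 [41.2, 53.8, 73.6, 122.2] c [ 404.6 -306.8] size 80.3 24.5 ang -60.8 mean [ 405.7 -309.7]
spark_plug 0.68 [366.2, 232.7, 1.6, 23.7] c [ 290.2 -301.6] size 66.4 21.5 ang -1.6 mean [ 292.4 -301.9]
spark_plug 0.64 [365.1, 167.7, 11.2, 4.1] c [ 519.9 -319.5] size 40.7 18.4 ang 88.7 mean [ 518.3 -322.4]
spark_plug 0.52 [358.4, 198.2, 20.7, 15.9] c [ 404.9 -308.5] size 80.4 19.3 ang -63.6 mean [ 405.3 -312.2]
```

View pics/s3.png

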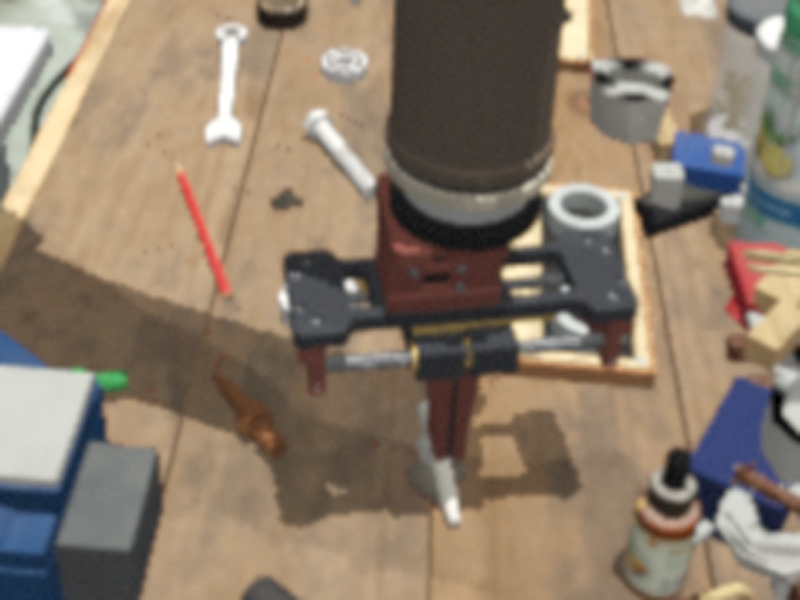

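The side view suggests that the fingertips end above the plug, so they may be shorter than stated. I'll touch bare bench with shut fingers to check.

```bash
python3 -m creep '[[[0,0,-0.06,0,0,0],[-0.06,0,-0.06,0,0,0],[-0.12,0,-0.06,0,0,0],[-0.125,0,-0.03,0,0,0],[-0.125,0,0.0,0,0,0],[-0.125,0,0.008,0,0,0],[-0.125,0,0.012,0,0,0],[-0.125,0,0.012,0,0,0]]]' 
python3 -m creep '[[[0,0,0.003,0,0,0],[0,0,0.006,0,0,0],[0,0,0.008,0,0,0],[0,0,0.01,0,0,0],[0,0,0.011,0,0,0],[0,0,0.012,0,0,0],[0,0,0.0125,0,0,0],[0,0,0.0125,0,0,0]]]'
```

```text
clock: 8.9
position: [0.5355, -0.394, 0.0269]
eef_rot: [-1.963, -2.452, -0.001]
force: [0.3, 0.5, 0.1]
width: 0.003
grip_force: 0.0
clock: 9.7
position: [0.5353, -0.3952, 0.0222]
eef_rot: [-1.965, -2.451, 0.0]
force: [0.2, -0.6, -0.6]
width: 0.006
grip_force: 0.0
```

```bash
python3 -m creep '[[[0,0,0.002,0,0,0],[0,0,0.004,0,0,0],[0,0,0.006,0,0,0],[0,0,0.008,0,0,0],[0,0,0.01,0,0,0],[0,0,0.0115,0,0,0],[0,0,0.0125,0,0,0],[0,0,0.0125,0,0,0]]]'
python3 -m creep '[[[0,0,0.002,0,0,0],[0,0,0.004,0,0,0],[0,0,0.006,0,0,0],[0,0,0.008,0,0,0],[0,0,0.01,0,0,0],[0,0,0.0115,0,0,0],[0,0,0.0125,0,0,0],[0,0,0.0125,0,0,0]]]'
```

```text
clock: 10.5
position: [0.5353, -0.3952, 0.0172]
eef_rot: [-1.965, -2.451, 0.0]
force: [-0.3, -1.1, 0.2]
width: 0.003
grip_force: 0.0
clock: 11.3
position: [0.5353, -0.3951, 0.0121]
eef_rot: [-1.965, -2.451, 0.0]
force: [-0.3, -0.4, 0.1]
width: 0.007
grip_force: 0.0
```

```bash
python3 -m creep '[[[0,0,0.001,0,0,0],[0,0,0.002,0,0,0],[0,0,0.003,0,0,0],[0,0,0.004,0,0,0],[0,0,0.005,0,0,0],[0,0,0.006,0,0,0],[0,0,0.007,0,0,0],[0,0,0.0075,0,0,0]]]'
python3 -m creep '[[[0,0,0.001,0,0,0],[0,0,0.002,0,0,0],[0,0,0.003,0,0,0],[0,0,0.004,0,0,0],[0,0,0.005,0,0,0],[0,0,0.006,0,0,0],[0,0,0.007,0,0,0],[0,0,0.0075,0,0,0]]]'
```

```text
clock: 12.1
position: [0.5353, -0.3952, 0.0092]
eef_rot: [-1.965, -2.451, 0.0]
force: [-1.1, 0.5, -0.2]
width: 0.001
grip_force: 0.0
clock: 12.9
position: [0.5354, -0.3951, 0.0062]
eef_rot: [-1.965, -2.451, -0.0]
force: [-0.7, 0.4, -0.0]
width: 0.009
grip_force: 0.0
```

Run:
```python
from h import *
s=get_state();a=capture("side")["image"];w=capture("wrist")["image"]
i=np.hstack([cv2.resize(a[230:350,215:335,::-1],(400,400),interpolation=cv2.INTER_CUBIC),cv2.resize(w[150:310,170:330,::-1],(400,400),interpolation=cv2.INTER_CUBIC)])
cv2.imwrite("pics/s4.png",i);print(s["position"],s["force"])
```

```text
[ 0.53535213 -0.39514543  0.00615892] [-0.6566332   0.41062249 -0.00520965]
```

View pics/s4.png

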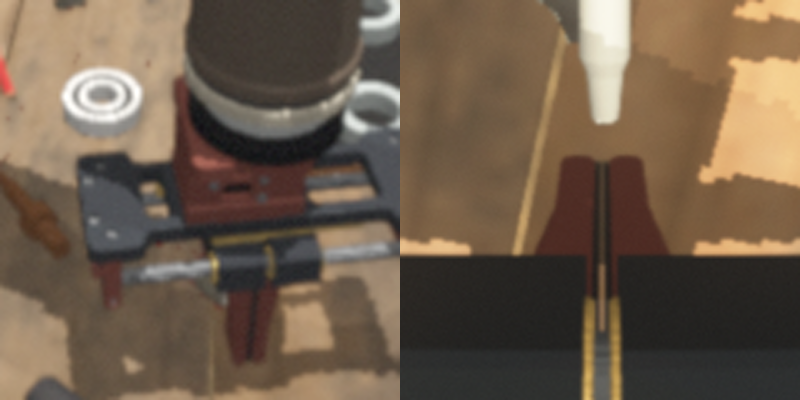

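The shut fingers are at (250,360) in the left crop and haven't touched the bench. The right crop shows the fingertips at (603,157).

```bash
python3 - <<'E'
from h import *
c=capture("side");s=get_state()
for z in(0,.005,.01,.015,.02): print(z,to_world(c,s,[[290,338]],z)*1000)
E
python3 -m creep '[[[0,0,0.001,0,0,0],[0,0,0.002,0,0,0],[0,0,0.003,0,0,0],[0,0,0.004,0,0,0],[0,0,0.005,0,0,0],[0,0,0.006,0,0,0],[0,0,0.007,0,0,0],[0,0,0.0075,0,0,0]]]'
```

```text
0 [[ 539.64465961 -397.21882856]]
0.005 [[ 539.34597125 -401.16136105]]
0.01 [[ 539.04728289 -405.10389354]]
0.015 [[ 538.74859453 -409.04642603]]
0.02 [[ 538.44990617 -412.98895852]]
clock: 13.85
position: [0.5353, -0.3952, 0.0032]
eef_rot: [1.965, 2.451, -0.0]
force: [-0.1, 0.1, -0.3]
width: 0.006
grip_force: 0.0
```

```bash
python3 -m creep '[[[0,0,0.002,0,0,0],[0,0,0.004,0,0,0],[0,0,0.006,0,0,0],[0,0,0.008,0,0,0],[0,0,0.0095,0,0,0],[0,0,0.011,0,0,0],[0,0,0.0125,0,0,0],[0,0,0.0125,0,0,0]]]'
```

```text
clock: 14.65
position: [0.5354, -0.3952, -0.0018]
eef_rot: [1.965, 2.451, -0.0]
force: [-0.0, -1.0, -0.4]
width: 0.008
grip_force: 0.0
```

```bash
python3 -m creep '[[[0,0,0.001,0,0,0],[0,0,0.002,0,0,0],[0,0,0.003,0,0,0],[0,0,0.004,0,0,0],[0,0,0.005,0,0,0],[0,0,0.006,0,0,0],[0,0,0.007,0,0,0],[0,0,0.0075,0,0,0]]]'
python3 -m creep '[[[0,0,0.001,0,0,0],[0,0,0.002,0,0,0],[0,0,0.003,0,0,0],[0,0,0.004,0,0,0],[0,0,0.005,0,0,0],[0,0,0.006,0,0,0],[0,0,0.007,0,0,0],[0,0,0.0075,0,0,0]]]'
```

```text
clock: 15.45
position: [0.5355, -0.3953, -0.002]
eef_rot: [1.965, 2.451, -0.001]
force: [-7.9, 5.3, 23.2]
width: 0.004
grip_force: 11.6
clock: 16.25
position: [0.5355, -0.3953, -0.0022]
eef_rot: [1.965, 2.45, -0.003]
force: [-16.2, 9.7, 45.6]
width: 0.005
grip_force: 22.7
```

Bench contact comes at TCP z = -2 mm, so the fingertips sit about 2 mm behind the TCP. That makes the picking height TCP z = 5 mm and the placing height 14 mm.

```bash
python3 -m creep '[[[0,0,-0.05,0,0,0],[0,0,-0.12,0,0,0],[0,0,-0.15,0,0,0],[0.05,0,-0.15,0,0,0],[0.1,0,-0.15,0,0,0],[0.17,0,-0.15,0,0,0],[0.17,0,-0.15,0,0,0],[0.17,0,-0.15,0,0,0]]]' 0.6
python3 -c "
from h import *
move(519.8,-327.7,5,12.4)"
```

```text
clock: 17.05
position: [0.5206, -0.3286, 0.052]
eef_rot: [1.964, 2.452, -0.0]
force: [0.1, -0.3, -0.1]
width: 0.596
grip_force: 0.0
rows: [ 0.0026 -0.0016  0.1176] [-0.      0.      0.0013] mm 47 deg [-0.   0.   0.2]
```

```bash
python3 -m creep '[[[0.002,-0.001,0.03,0,0,0],[0.002,-0.001,0.07,0,0,0],[0.002,-0.001,0.1,0,0,0],[0.002,-0.001,0.117,0,0,0],[0.002,-0.001,0.117,0,0,0],[0.002,-0.001,0.117,0,0,0],[0.002,-0.001,0.117,0,0,0],[0.002,-0.001,0.117,0,0,0]]]' 0.6
python3 -m creep '[[[0,0,0,0,0,0],[0,0,0,0,0,0],[0,0,0,0,0,0],[0,0,0,0,0,0],[0,0,0,0,0,0],[0,0,0,0,0,0],[0,0,-0.02,0,0,0],[0,0,-0.05,0,0,0]]]' 0 30
```

```text
clock: 17.85
position: [0.5204, -0.3283, 0.006]
eef_rot: [1.964, 2.45, 0.0]
force: [-0.0, 0.3, 0.3]
width: 0.6
grip_force: 0.0
clock: 18.65
position: [0.5195, -0.3278, 0.0255]
eef_rot: [-1.964, -2.45, 0.0]
force: [-0.6, 0.5, -0.0]
width: 0.24
grip_force: 30.0
```

Run:
```python
from h import *
move(540,160,180,-3)
```

```text
rows: [ 1.1794  0.3152 -0.3855] [-0.0004 -0.0003  0.0865] mm 512 deg [-0.1 -0.1 15.6]
```

```bash
python3 -m creep '[[[0,0,-0.1,0,0,0],[0,0,-0.22,0,0,0],[0.12,0.03,-0.25,0,0,0.02],[0.24,0.06,-0.27,0,0,0.04],[0.36,0.1,-0.29,0,0,0.06],[0.48,0.13,-0.31,0,0,0.08],[0.6,0.16,-0.33,0,0,0.086],[0.72,0.19,-0.36,0,0,0.086]]]' 
python3 -m creep '[[[0.1,0.03,0,0,0,0],[0.2,0.05,0,0,0,0],[0.3,0.07,0,0,0,0],[0.4,0.04,0,0,0,0],[0.44,0,0,0,0,0],[0.46,0,0,0,0,0],[0.46,0,0,0,0,0],[0.46,0,0,0,0,0]]]'
python3 - <<'E'
from h import *
s,c=look("wrist",[("engine_board",.014),("small_bearing",.012),("short_bolt",.009),("nut",.013)],"e1")
print(s["joint_positions"].round(2))
move(540,160,180,-3)
E
```

```text
clock: 19.45
position: [0.531, -0.0316, 0.17]
eef_rot: [2.277, 2.163, 0.001]
force: [0.6, 0.3, -0.2]
width: 0.239
grip_force: 30.0
clock: 20.25
position: [0.5416, 0.1486, 0.169]
eef_rot: [2.278, 2.162, 0.0]
force: [0.2, 0.5, -0.6]
width: 0.24
grip_force: 30.0
engine_board 0.63 [211.8, 41.8, 151.7, 138.2] c [578.7 204. ] size 143.4 139.0 ang -3.9 mean [578.2 207.5]
small_bearing 0.79 [135.5, 186.0, 37.3, 36.3] c [429.3 112.2] size 43.0 39.0 ang 56.5 mean [429.2 112.5]
short_bolt 0.97 [118.3, 7.9, 18.8, 84.8] c [425.4 275.7] size 79.7 21.3 ang 86.2 mean [427.4 280.1]
[ 0.04  0.4  -0.51  1.79  0.23  1.01 -0.61]
rows: [ 0.0276 -0.0043 -0.0286] [-0.      0.0001 -0.0001] mm 16 deg [-0.  0. -0.]
```

View pics/e1.png

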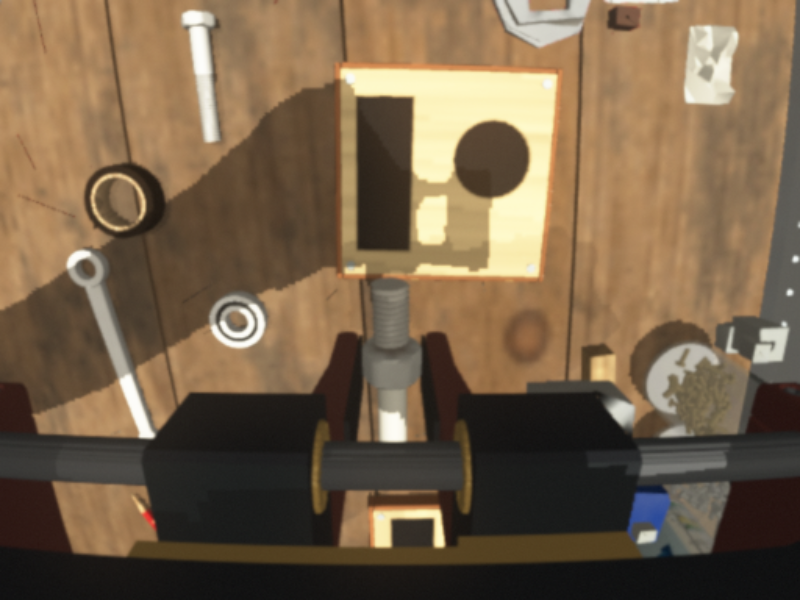

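The engine board's corners are at (337,65), (560,71), (541,277) and (338,277). The slot spans (358,97)-(411,250), the round pocket is centred at (492,159), and the plug is held squarely.

Run:
```python
from h import *
s=get_state();c=capture("wrist")
P=to_world(c,s,np.array([[337,65],[560,71],[541,277],[338,276],[358,97],[412,97],[411,250],[357,250],[492,159]])*.64,.014)*1000
print(P.round(1));print("board",P[:4].mean(0),"slot",P[4:8].mean(0))
B=np.array([[-72,70],[72,70],[72,-70],[-72,-70],[-58,50],[-22,50],[-22,-50],[-58,-50],[30,12]],float)
M,_=cv2.estimateAffinePartial2D(B,P);th=np.degrees(np.arctan2(M[1,0],M[0,0]));print(M.round(3),th, "scale",np.hypot(M[0,0],M[1,0]))
print("res",(P-(B@M[:,:2].T+M[:,2])).round(1))
f=lambda x,y:M[:,:2]@[x,y]+M[:,2]
print("slot",f(-40,0),"round",f(30,12))
g=f(-40,9.3);move(*g,60,th);move(*g,14,th)
```

```text
[[513.3 276.3]
 [652.3 266.8]
 [643.3 133.2]
 [503.3 141.1]
 [525.  256.5]
 [558.8 254.7]
 [554.1 156.7]
 [517.7 158.6]
 [609.  214.2]]
board [578.05188017 204.34517383] slot [538.91281835 206.6495685 ]
[[ 9.69000e-01  6.30000e-02  5.78009e+02]
 [-6.30000e-02  9.69000e-01  2.04269e+02]] -3.6977471752792463 scale 0.9711966513939017
res [[ 0.7 -0.4]
 [ 0.1 -0.8]
 [-0.1  1.3]
 [-0.5  0.2]
 [ 0.1  0.1]
 [-1.   0.6]
 [ 0.6 -0.4]
 [-1.  -0.8]
 [ 1.1  0.2]]
slot [539.24173786 206.77401172] round [607.83559724 214.01962715]
rows: [ 0.1664 -0.0119  0.2714] [-0.      0.0001  0.0039] mm 127 deg [-0.   0.   0.7]
rows: [ 0.1664 -0.0119  0.3864] [-0.      0.0001  0.0039] mm 168 deg [-0.   0.   0.7]
```

```bash
python3 -m creep '[[[0.08,-0.006,0.05,0,0,0.004],[0.16,-0.012,0.12,0,0,0.004],[0.166,-0.012,0.2,0,0,0.004],[0.166,-0.012,0.28,0,0,0.004],[0.166,-0.012,0.34,0,0,0.004],[0.166,-0.012,0.37,0,0,0.004],[0.166,-0.012,0.384,0,0,0.004],[0.166,-0.012,0.384,0,0,0.004]]]' 
python3 -c "
from h import *
g=get_state();print(g['position'],g['force']);move(539.8,216,14,-3.7)"
```

```text
clock: 21.35
position: [0.5396, 0.2167, 0.0153]
eef_rot: [-2.291, -2.15, -0.0]
force: [0.7, -0.2, -0.4]
width: 0.237
grip_force: 30.0
[0.53962166 0.21673531 0.01528705] [ 0.70338273 -0.22327396 -0.38710372]
rows: [-0.0018  0.0006  0.0032] [ 0.     -0.0001  0.0003] mm 1 deg [ 0.  -0.   0.1]
```

```bash
python3 -m creep '[[[0,0,0.001,0,0,0],[0,0,0.001,0,0,0],[0,0,0.001,0,0,0],[0,0,0.001,0,0,0],[0,0,-0.04,0,0,0],[0,0,-0.12,0,0,0],[0,0,-0.24,0,0,0],[0,0,-0.36,0,0,0]]]' 0.6
python3 - <<'E'
from h import *
look("wrist",[("engine_board",.014),("spark_plug",.019),("small_bearing",.012)],"e2")
look("top",[("spark_plug",.019),("small_bearing",.012),("nut",.013)])
print(get_state()["position"])
move(428.5,112,60,0)
E
```

```text
clock: 22.15
position: [0.5387, 0.2166, 0.1615]
eef_rot: [-2.29, -2.15, 0.001]
force: [1.2, -0.6, -0.2]
width: 0.603
grip_force: 0.0
engine_board 0.61 [220.1, 112.8, 144.1, 127.7] c [578.9 204.6] size 145.0 141.0 ang -3.9 mean [579.9 210.5]
spark_plug 0.91 [240.9, 140.0, 22.4, 75.6] c [539.  209.6] size 79.1 22.6 ang 86.5 mean [539.3 214.5]
small_bearing 0.46 [152.9, 243.6, 16.4, 19.2] c [425.8 129.3] size 23.8 12.3 ang 42.0 mean [426.7 128.7]
spark_plug 0.59 [359.8, 200.3, 20.9, 13.4] c [ 405.1 -306.8] size 75.7 19.0 ang -63.6 mean [ 405.4 -310. ]
small_bearing 0.73 [192.3, 130.6, 32.6, 44.2] c [585.5 175.6] size 127.5 92.8 ang -3.8 mean [600.9 164.9]
nut 0.54 [130.6, 167.5, 8.4, 11.7] c [527.9 400.8] size 24.1 21.9 ang 62.4 mean [527.8 400.7]
[0.53861445 0.21612897 0.15790407]
rows: [-0.277  -0.2578  0.2455] [-0.0006  0.0003 -0.0202] mm 180 deg [-0.1  0.1 -3.6]
```

View pics/e2.png

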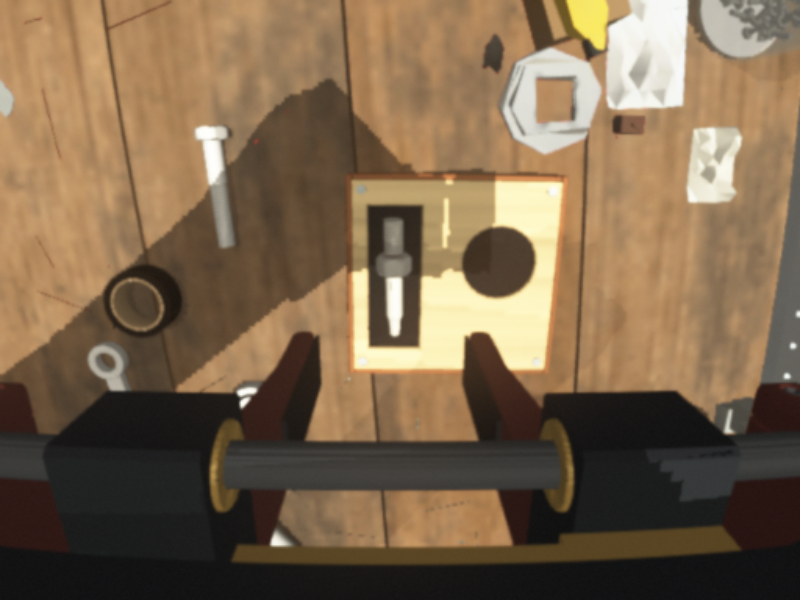

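Shot e2 shows the plug central in its slot at (394,275). Next is the small bearing.

```bash
python3 -m creep '[[[-0.08,-0.08,0,0,0,0],[-0.16,-0.16,0,0,0,0],[-0.24,-0.24,0,0,0,0],[-0.277,-0.27,0,0,0,0],[-0.277,-0.27,0,0,0,0],[-0.277,-0.27,0,0,0,0],[-0.277,-0.27,0,0,0,0],[-0.277,-0.27,0,0,0,0]]]' 0.8
python3 - <<'E'
from h import *
s,c=look("wrist",[("small_bearing",.012),("long_bolt",.009)])
print(s["position"])
k=cut_out(c,"small_bearing")
move(429,111,5,-3.7)
E
```

```text
clock: 23.35
position: [0.4251, 0.1139, 0.1588]
eef_rot: [-2.289, -2.151, -0.0]
force: [0.5, -0.0, 0.3]
width: 0.797
grip_force: 0.0
small_bearing 0.66 [235.4, 153.1, 40.6, 40.9] c [427.3 111.5] size 42.0 38.6 ang 87.6 mean [427.8 111.2]
long_bolt 0.82 [241.6, 252.3, 51.7, 66.5] c [440.8 -29. ] size 105.1 25.2 ang -53.5 mean [423.   -5.6]
[0.42513486 0.11388902 0.15877944]
rows: [-0.0053  0.0113  0.3846] [-0.0001 -0.0001  0.0006] mm 154 deg [-0.  -0.   0.1]
```

```bash
python3 -m creep '[[[-0.004,0.009,0.08,0,0,0],[-0.004,0.009,0.18,0,0,0],[-0.004,0.009,0.26,0,0,0],[-0.004,0.009,0.33,0,0,0],[-0.004,0.009,0.37,0,0,0],[-0.004,0.009,0.384,0,0,0],[-0.004,0.009,0.384,0,0,0],[-0.004,0.009,0.384,0,0,0]]]' 0.8
python3 -m creep '[[[0,0,0,0,0,0],[0,0,0,0,0,0],[0,0,0,0,0,0],[0,0,0,0,0,0],[0,0,0,0,0,0],[0,0,-0.03,0,0,0],[0,0,-0.1,0,0,0],[0,0,-0.2,0,0,0]]]' 0 30
python3 -c "
from h import *
move(608,214.5,75,-3.7);move(608,214.5,14,-3.7)"
```

```text
clock: 24.35
position: [0.4286, 0.1113, 0.0061]
eef_rot: [2.29, 2.15, 0.001]
force: [1.0, 0.2, 0.7]
width: 0.799
grip_force: 0.0
clock: 25.15
position: [0.4264, 0.1108, 0.0856]
eef_rot: [-2.288, -2.149, 0.005]
force: [1.4, -0.4, -0.4]
width: 0.429
grip_force: 29.9
rows: [0.2872 0.437  0.0245] [-0.0013  0.0002  0.0006] mm 209 deg [-0.2  0.   0.1]
rows: [0.2873 0.4376 0.177 ] [-0.0013  0.0002  0.0006] mm 221 deg [-0.2  0.   0.1]
```

```bash
python3 -m creep '[[[0.07,0.1,0,0,0,0],[0.13,0.2,0,0,0,0],[0.19,0.3,0,0,0,0],[0.25,0.39,0,0,0,0],[0.287,0.44,0.02,0,0,0],[0.287,0.44,0.08,0,0,0],[0.287,0.44,0.12,0,0,0],[0.287,0.44,0.14,0,0,0]]]'
python3 -c "
from h import *
print(get_state()['force']);move(609.3,214.4,15,-3.7)"
```

```text
clock: 25.95
position: [0.6094, 0.2135, 0.0277]
eef_rot: [-2.29, -2.149, 0.005]
force: [-0.8, 0.8, -0.7]
width: 0.433
grip_force: 29.9
[-0.83272168  0.83047749 -0.74007494]
rows: [ 0.0022 -0.0002  0.0318] [-0.001   0.0005  0.0004] mm 13 deg [-0.2  0.1  0.1]
```

```bash
python3 -m creep '[[[0.002,0,0.012,0,0,0],[0.002,0,0.024,0,0,0],[0.002,0,0.034,0,0,0],[0.002,0,0.034,0,0,0],[0.002,0,0.034,0,0,0],[0.002,0,0.034,0,0,0],[0.002,0,0.034,0,0,0],[0.002,0,0.034,0,0,0]]]'
python3 -m creep '[[[0,0,0,0,0,0],[0,0,0,0,0,0],[0,0,0,0,0,0],[0,0,0,0,0,0],[0,0,-0.04,0,0,0],[0,0,-0.12,0,0,0],[0,0,-0.24,0,0,0],[0,0,-0.36,0,0,0]]]' 0.75
python3 - <<'E'
from h import *
s,c=look("wrist",[("engine_board",.014),("spark_plug",.019),("small_bearing",.021),("nut",.013)])
im=cv2.resize(c["image"][:,:,::-1],(800,600));np.save("last.npy",im)
move(527.5,400,150,-3.7)
E
```

```text
clock: 26.75
position: [0.6111, 0.2153, 0.016]
eef_rot: [2.291, 2.15, 0.001]
force: [0.9, -0.6, -0.7]
width: 0.428
grip_force: 29.9
clock: 27.55
position: [0.6106, 0.2153, 0.1622]
eef_rot: [-2.29, -2.15, 0.0]
force: [0.9, 0.2, -0.3]
width: 0.75
grip_force: 0.0
engine_board 0.61 [151.2, 117.6, 141.7, 125.8] c [579.3 204.4] size 143.1 139.6 ang -3.8 mean [583.  210.3]
spark_plug 0.89 [170.4, 142.4, 24.6, 71.5] c [538.7 211.2] size 76.5 24.0 ang 83.6 mean [539.4 215.6]
small_bearing 0.83 [231.7, 149.0, 40.7, 41.3] c [609.9 216.5] size 38.9 37.9 ang 86.5 mean [610.4 216.3]
rows: [ 0.4483 -0.2376  0.0262] [0.0003 0.     0.0003] mm 203 deg [0.1 0.  0.1]
```

```bash
python3 -m creep '[[[0.1,-0.05,0,0,0,0],[0.2,-0.1,0,0,0,0],[0.3,-0.15,0,0,0,0],[0.4,-0.2,0.02,0,0,0],[0.44,-0.23,0.05,0,0,0],[0.44,-0.236,0.08,0,0,0],[0.44,-0.236,0.1,0,0,0],[0.44,-0.236,0.1,0,0,0]]]' 0.6
python3 - <<'E'
from h import *
s,c=look("wrist",[("nut",.013)])
k=cut_out(c,"nut")[0];x,y,w,h=[int(v) for v in k["bbox"]]
print(s["position"],s["joint_positions"].round(2))
w2=to_world(c,s,np.argwhere(k["pixels"])[:,::-1],.013)*1000
m=w2.mean(0)
# width vs direction: flats direction = min extent, mod 60
for a in range(-30,30,5):
    u=np.array([np.cos(np.radians(a)),np.sin(np.radians(a))]);e=[np.ptp(w2@np.array([np.cos(np.radians(a+q)),np.sin(np.radians(a+q))])) for q in(0,60,120)];print(a,np.round(e,1),round(np.mean(e),2))
cv2.imwrite("pics/n1.png",cv2.resize(c["image"][max(0,y-12):y+h+12,x-12:x+w+12,::-1],(500,500),interpolation=cv2.INTER_CUBIC))
E
```

```text
clock: 28.6
position: [0.5284, 0.3939, 0.1174]
eef_rot: [2.292, 2.147, -0.006]
force: [0.5, -0.8, -0.1]
width: 0.601
grip_force: 0.0
nut 0.69 [236.3, 156.1, 26.6, 25.0] c [527.3 405.9] size 26.0 24.9 ang -3.7 mean [527.6 406. ]
[0.52838157 0.39393936 0.11744736] [-0.38  0.62 -0.5   1.58  0.33  1.03 -1.04]
-30 [25.  25.2 25.6] 25.24
-25 [25.4 25.8 26.3] 25.85
-20 [25.7 26.3 26.9] 26.31
-15 [26.  27.  27.3] 26.76
-10 [26.1 27.5 27.4] 27.02
-5 [26.1 27.8 27.4] 27.08
0 [26.2 27.9 27.1] 27.05
5 [26.2 27.7 26.7] 26.88
10 [26.1 27.4 26. ] 26.51
15 [25.8 26.9 25.4] 26.01
20 [25.3 26.1 24.8] 25.38
25 [24.9 25.2 24.7] 24.92
```

View pics/n1.png

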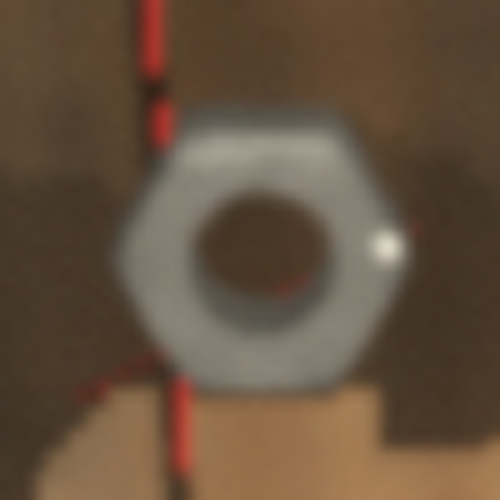

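The nut's corners point left and right in the picture, at (115,255) and (405,250), so I'll close at 27 deg.

```bash
python3 -c "
from h import *
move(527.3,405,5,27)"
```

```text
rows: [ 0.0239 -0.0068  0.2874] [ 1.00e-04  2.00e-04 -1.71e-01] mm 115 deg [  0.    0.  -30.8]
```

```bash
python3 -m creep '[[[0.024,-0.005,0.04,0,0,-0.045],[0.024,-0.005,0.08,0,0,-0.09],[0.024,-0.005,0.12,0,0,-0.13],[0.024,-0.005,0.17,0,0,-0.171],[0.024,-0.005,0.22,0,0,-0.171],[0.024,-0.005,0.26,0,0,-0.171],[0.024,-0.005,0.287,0,0,-0.171],[0.024,-0.005,0.287,0,0,-0.171]]]' 0.55
python3 -m creep '[[[0,0,0,0,0,0],[0,0,0,0,0,0],[0,0,0,0,0,0],[0,0,0,0,0,0],[0,0,0,0,0,0],[0,0,-0.04,0,0,0],[0,0,-0.14,0,0,0],[0,0,-0.26,0,0,0]]]' 0 30
python3 -c "
from h import *
move(540,-210,150,-2)"
```

```text
clock: 29.55
position: [0.5263, 0.4057, 0.0038]
eef_rot: [-1.639, -2.68, 0.003]
force: [-0.3, -0.3, 0.4]
width: 0.549
grip_force: 0.0
clock: 30.35
position: [0.5255, 0.4057, 0.1093]
eef_rot: [-1.637, -2.68, 0.005]
force: [0.4, 0.4, 0.0]
width: 0.259
grip_force: 30.0
rows: [-1.386  -0.671  -0.0988] [-0.0011  0.0004  0.1621] mm 617 deg [-0.2  0.1 29.2]
```

```bash
python3 -c "
from h import *
move(565,-245,200,-2)"
python3 -m creep '[[[-0.11,-0.05,-0.02,0,0,0.02],[-0.22,-0.1,-0.04,0,0,0.04],[-0.33,-0.15,-0.06,0,0,0.06],[-0.44,-0.2,-0.08,0,0,0.08],[-0.55,-0.25,-0.1,0,0,0.1],[-0.66,-0.3,-0.12,0,0,0.12],[-0.77,-0.35,-0.14,0,0,0.14],[-0.88,-0.4,-0.16,0,0,0.162]]]'
python3 -c "
from h import *
move(565,-245,200,-2)"
```

```text
rows: [-1.4924 -0.6558 -0.2238] [-0.0011  0.0004  0.1621] mm 658 deg [-0.2  0.1 29.2]
clock: 31.15
position: [0.5446, 0.0185, 0.1746]
eef_rot: [2.262, 2.179, 0.001]
force: [0.9, -0.3, 0.1]
width: 0.264
grip_force: 30.0
rows: [-0.6564  0.0758 -0.0634] [ 0.0004  0.     -0.0008] mm 266 deg [ 0.1  0.  -0.1]
```

```bash
python3 -m creep '[[[-0.12,0.015,-0.02,0,0,0],[-0.24,0.03,-0.03,0,0,0],[-0.36,0.045,-0.05,0,0,0],[-0.48,0.06,-0.06,0,0,0],[-0.58,0.07,-0.06,0,0,0],[-0.655,0.075,-0.06,0,0,0],[-0.655,0.075,-0.06,0,0,0],[-0.655,0.075,-0.06,0,0,0]]]'
python3 - <<'E'
from h import *
s,c=look("wrist",[("spindle_board",.014),("spacer_a",.027),("large_bearing",.016),("long_bolt",.009)],"p1")
print(s["position"],R.from_rotvec(s["eef_rot"]).as_matrix()[:,1].round(3))
E
```

```text
clock: 31.95
position: [0.5654, -0.2426, 0.1976]
eef_rot: [-2.261, -2.181, -0.001]
force: [0.4, 0.5, -0.2]
width: 0.263
grip_force: 30.0
spindle_board 0.75 [193.9, 0.1, 146.1, 167.4] c [ 583.9 -161.2] size 180.7 152.6 ang 88.2 mean [ 578.1 -157.7]
spacer_a 0.77 [271.5, 0.7, 53.2, 53.2] c [ 619.3 -101.6] size 51.6 50.8 ang -1.2 mean [ 619.  -100.2]
spacer_a 0.71 [275.8, 111.7, 41.5, 48.4] c [ 616.1 -212.3] size 49.3 49.2 ang -0.9 mean [ 616.1 -212.3]
large_bearing 0.82 [120.4, 111.6, 41.6, 45.5] c [ 439.3 -201.8] size 56.4 51.2 ang 21.6 mean [ 439.6 -202.6]
long_bolt 0.66 [144.0, 1.8, 9.6, 12.4] c [460.7 -70.2] size 16.1 12.0 ang -4.0 mean [461.4 -69.4]
[ 0.5653789  -0.24264927  0.19758588] [ 0.999 -0.036  0.   ]
```

View pics/p1.png

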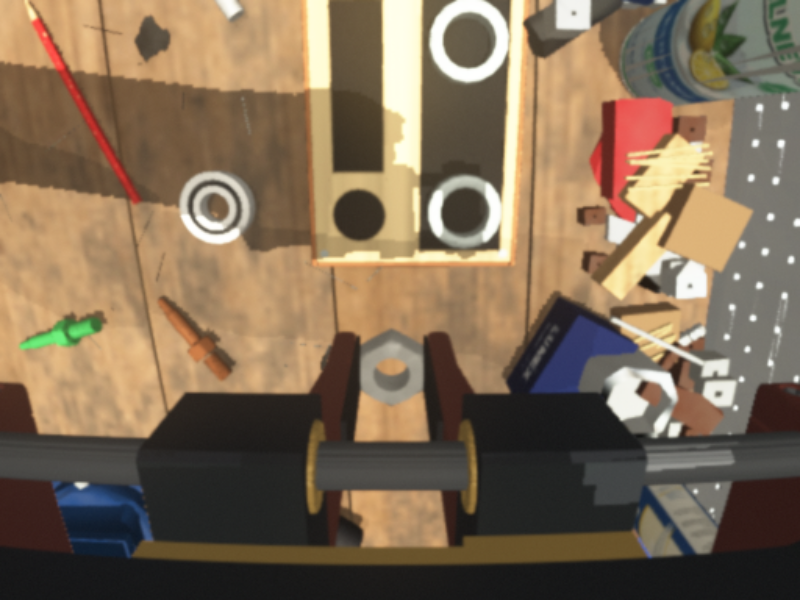

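The nut is held. The nut pocket is at (359,215), the slot's near end runs (331,171)-(384,171), the board's near corners are (315,263) and (513,264), and the spacers are at (469,40) and (464,212).

Run:
```python
from h import *
s=get_state();c=capture("wrist")
P=to_world(c,s,np.array([[359,215],[331,171],[384,171],[315,263],[513,264]])*.64,.014)*1000
S=np.array([[619.2,-101],[616.1,-212.3]])
B=np.array([[-40,-60],[-58,-29],[-22,-29],[-76,-98],[76,-98],[34,56],[34,-56]],float)
W=np.vstack([P,S])
M,_=cv2.estimateAffinePartial2D(B,W,ransacReprojThreshold=6);sc=np.hypot(M[0,0],M[1,0]);th=np.degrees(np.arctan2(M[1,0],M[0,0]))
print(W.round(1),sc,th,M[:,2]);print((W-(B@M[:,:2].T+M[:,2])).round(1))
A=M[:,:2]/sc;o=W.mean(0)-A@B.mean(0);print("unit-scale origin",o)
f=lambda x,y:A@[x,y]+o
for n,p in(("nut",(-40,-60)),("bolt",(-40,28)),("gap",(34,0))):print(n,f(*p).round(1))
g=f(-40,-60);move(*g,60,th);move(*g,14,th)
```

```text
[[ 542.8 -211.9]
 [ 524.5 -180. ]
 [ 562.  -181.3]
 [ 508.3 -246.5]
 [ 655.9 -251.9]
 [ 619.2 -101. ]
 [ 616.1 -212.3]] 0.9779702827177533 -1.9413412928980847 [ 584.27947657 -154.23897048]
[[-0.4 -0.3]
 [-2.2  0.7]
 [ 0.2  0.6]
 [ 1.5  1. ]
 [ 0.6  0.6]
 [-0.2 -0.4]
 [ 0.4 -2.2]]
unit-scale origin [ 584.47650114 -153.25689242]
nut [ 542.5 -211.9]
bolt [ 545.4 -123.9]
gap [ 618.5 -154.4]
rows: [ 0.0714 -0.061   0.3434] [ 0.0001 -0.      0.0002] mm 142 deg [ 0. -0.  0.]
rows: [ 0.0714 -0.0611  0.4584] [ 0.0001 -0.      0.0002] mm 187 deg [ 0. -0.  0.]
```

```bash
python3 -m creep '[[[0.04,-0.035,0.06,0,0,0],[0.071,-0.061,0.14,0,0,0],[0.071,-0.061,0.24,0,0,0],[0.071,-0.061,0.34,0,0,0],[0.071,-0.061,0.4,0,0,0],[0.071,-0.061,0.435,0,0,0],[0.071,-0.061,0.455,0,0,0],[0.071,-0.061,0.459,0,0,0]]]'
python3 -m creep '[[[0,0,0.001,0,0,0],[0,0,0.001,0,0,0],[0,0,0.001,0,0,0],[0,0,0.001,0,0,0],[0,0,0.001,0,0,0],[0,0,0.001,0,0,0],[0,0,0.001,0,0,0],[0,0,0.001,0,0,0]]]'
```

```text
clock: 33.05
position: [0.5427, -0.213, 0.0136]
eef_rot: [2.259, 2.182, 0.0]
force: [0.1, 1.0, 1.7]
width: 0.264
grip_force: 30.0
clock: 33.85
position: [0.5426, -0.2135, 0.0135]
eef_rot: [2.26, 2.181, 0.0]
force: [-0.9, 0.2, 5.3]
width: 0.259
grip_force: 30.0
```

```bash
python3 -m creep '[[[0,0,0,0,0,0],[0,0,0,0,0,0],[0,0,0,0,0,0],[0,0,0,0,0,0],[0,0,-0.04,0,0,0],[0,0,-0.14,0,0,0],[0,0,-0.26,0,0,0],[0,0,-0.38,0,0,0]]]' 0.5
python3 - <<'E'
from h import *
s,c=look("wrist",[("nut",.022),("large_bearing",.016)])
move(438.5,-204,120,-2)
E
```

```text
clock: 34.65
position: [0.5419, -0.2129, 0.1676]
eef_rot: [-2.259, -2.182, -0.0]
force: [0.4, -1.0, -0.0]
width: 0.497
grip_force: 0.0
nut 0.68 [241.4, 159.7, 18.4, 23.7] c [ 541.6 -214.1] size 25.6 22.9 ang 88.1 mean [ 541.5 -214.2]
large_bearing 0.62 [132.9, 137.7, 48.0, 49.6] c [ 439.4 -201.7] size 54.0 49.8 ang 41.0 mean [ 439.3 -201.8]
rows: [ 0.0156 -0.2664  0.1226] [ 0.0023  0.0009 -0.0001] mm 117 deg [ 0.4  0.2 -0. ]
```

```bash
python3 -m creep '[[[0.006,-0.1,0,0,0,0],[0.012,-0.2,0,0,0,0],[0.018,-0.258,0,0,0,0],[0.018,-0.258,0,0,0,0],[0.018,-0.258,0,0,0,0],[0.018,-0.258,0,0,0,0],[0.018,-0.258,0,0,0,0],[0.018,-0.258,0,0,0,0]]]' 0.9
python3 - <<'E'
from h import *
s,c=look("wrist",[("large_bearing",.016)])
print(s["position"])
move(438.5,-203,5,-2)
E
```

```text
clock: 35.6
position: [0.4399, -0.2023, 0.1648]
eef_rot: [-2.259, -2.182, -0.001]
force: [-0.6, -0.7, 0.7]
width: 0.903
grip_force: 0.0
large_bearing 0.83 [227.9, 143.8, 47.1, 49.8] c [ 436.9 -201.5] size 52.1 51.4 ang -65.0 mean [ 436.9 -201.4]
[ 0.43990357 -0.20230058  0.16476924]
rows: [-0.0019 -0.0028  0.3995] [-0.0001 -0.0001  0.0001] mm 160 deg [-0. -0.  0.]
```

```bash
python3 -m creep '[[[0,-0.007,0.1,0,0,0],[0,-0.007,0.2,0,0,0],[0,-0.007,0.28,0,0,0],[0,-0.007,0.34,0,0,0],[0,-0.007,0.38,0,0,0],[0,-0.007,0.399,0,0,0],[0,-0.007,0.4,0,0,0],[0,-0.007,0.4,0,0,0]]]' 0.9
python3 -m creep '[[[0,0,0,0,0,0],[0,0,0,0,0,0],[0,0,0,0,0,0],[0,0,0,0,0,0],[0,0,0,0,0,0],[0,0,-0.04,0,0,0],[0,0,-0.12,0,0,0],[0,0,-0.24,0,0,0]]]' 0 35
python3 -c "
from h import *
move(618.5,-156,100,-2)"
```

```text
clock: 36.5
position: [0.437, -0.2025, 0.0055]
eef_rot: [2.26, 2.182, 0.0]
force: [0.3, 0.0, -1.4]
width: 0.901
grip_force: 0.0
clock: 37.3
position: [0.4346, -0.2016, 0.1001]
eef_rot: [-2.256, -2.179, 0.002]
force: [0.6, -1.3, -0.7]
width: 0.577
grip_force: 35.0
rows: [ 0.1299  0.4555 -0.0015] [-0.0015 -0.0008  0.    ] mm 189 deg [-0.3 -0.1  0. ]
```

```bash
python3 -m creep '[[[0.01,0.08,-0.1,0,0,0],[0.01,0.18,-0.18,0,0,0],[0.01,0.3,-0.22,0,0,0],[0.01,0.4,-0.22,0,0,0],[0.01,0.455,-0.22,0,0,0],[0.01,0.455,-0.22,0,0,0],[0.01,0.455,-0.22,0,0,0],[0.01,0.455,-0.22,0,0,0]]]'
python3 - <<'E'
from h import *
s,c=look("wrist",[("spindle_board",.014),("spacer_a",.027),("large_bearing",s)] if 0 else [("spindle_board",.014),("spacer_a",.027)])
print(s["position"])
move(618,-156,100,-2);move(618,-156,14,-2)
E
```

```text
clock: 38.1
position: [0.6172, -0.205, 0.1886]
eef_rot: [-2.26, -2.181, 0.002]
force: [-0.5, -0.4, -1.1]
width: 0.575
grip_force: 35.0
spindle_board 0.82 [141.1, 24.3, 151.3, 180.2] c [ 583.7 -154.7] size 195.0 152.1 ang 88.0 mean [ 580.5 -143.1]
spacer_a 0.73 [224.0, 40.1, 50.5, 53.3] c [ 620.1 -100.5] size 50.9 50.1 ang -46.5 mean [620.1 -99.8]
spacer_a 0.56 [228.1, 148.1, 44.0, 40.7] c [ 617.4 -206.6] size 49.3 43.6 ang -1.9 mean [ 617.6 -205.8]
[ 0.61724531 -0.20495342  0.18859465]
rows: [ 0.1231 -0.0035  0.2232] [-0.0001  0.0002 -0.0003] mm 102 deg [-0.   0.  -0.1]
rows: [ 0.1232 -0.0035  0.4382] [-0.0001  0.0002 -0.0003] mm 182 deg [-0.   0.  -0.1]
```

```bash
python3 -m creep '[[[0.08,-0.003,0.03,0,0,0],[0.123,-0.003,0.1,0,0,0],[0.123,-0.003,0.2,0,0,0],[0.123,-0.003,0.28,0,0,0],[0.123,-0.003,0.34,0,0,0],[0.123,-0.003,0.37,0,0,0],[0.123,-0.003,0.38,0,0,0],[0.123,-0.003,0.38,0,0,0]]]'
python3 -c "
from h import *
move(618,-156,14,-2)"
```

```text
clock: 39.05
position: [0.6193, -0.1558, 0.0375]
eef_rot: [2.26, 2.182, 0.0]
force: [-0.3, 0.2, -1.5]
width: 0.578
grip_force: 35.0
rows: [-0.0007 -0.0033  0.0588] [ 0.0002  0.     -0.0001] mm 24 deg [ 0.  0. -0.]
```

```bash
python3 -m creep '[[[-0.001,-0.003,0.01,0,0,0],[-0.001,-0.003,0.02,0,0,0],[-0.001,-0.003,0.03,0,0,0],[-0.001,-0.003,0.04,0,0,0],[-0.001,-0.003,0.045,0,0,0],[-0.001,-0.003,0.05,0,0,0],[-0.001,-0.003,0.055,0,0,0],[-0.001,-0.003,0.055,0,0,0]]]'
```

```text
clock: 39.85
position: [0.6178, -0.1559, 0.0148]
eef_rot: [-2.26, -2.182, 0.0]
force: [0.2, 0.2, -1.7]
width: 0.576
grip_force: 35.0
```

```bash
python3 -m creep '[[[0,0,0.002,0,0,0],[0,0,0.002,0,0,0],[0,0,0.002,0,0,0],[0,0,0.002,0,0,0],[0,0,0.002,0,0,0],[0,0,0.002,0,0,0],[0,0,0.002,0,0,0],[0,0,0.002,0,0,0]]]' 0.75
python3 -m creep '[[[0,0,-0.03,0,0,0],[0,0,-0.1,0,0,0],[0,0,-0.2,0,0,0],[0,0,-0.32,0,0,0],[-0.1,0,-0.4,0,0,0],[-0.15,0,-0.42,0,0,0],[-0.15,0,-0.42,0,0,0],[-0.15,0,-0.42,0,0,0]]]'
python3 - <<'E'
from h import *
s,c=look("wrist",[("spindle_board",.014),("spacer_a",.027),("large_bearing",.025),("nut",.022)])
cv2.imwrite("pics/p2.png",cv2.resize(c["image"][:,:,::-1],(800,600)))
look("top",[("long_bolt",.009)])
print(s["position"])
move(440,-32,180,30)
E
```

```text
clock: 40.65
position: [0.6179, -0.156, 0.0142]
eef_rot: [2.26, 2.182, -0.0]
force: [-0.2, -0.6, -0.6]
width: 0.749
grip_force: 0.0
clock: 41.45
position: [0.6156, -0.2159, 0.1828]
eef_rot: [2.261, 2.181, 0.001]
force: [0.5, -0.1, -0.2]
width: 0.749
grip_force: 0.0
spindle_board 0.86 [143.6, 10.7, 151.7, 185.7] c [ 583.9 -155.1] size 195.8 153.3 ang 88.6 mean [ 579.1 -146.3]
spacer_a 0.69 [230.5, 139.5, 45.6, 47.9] c [ 617.3 -210.4] size 52.2 50.2 ang 88.0 mean [ 617.  -211.1]
spacer_a 0.69 [72.2, 0.0, 34.3, 41.9] c [461.9 -58.2] size 49.3 14.0 ang -57.6 mean [462.2 -59.6]
spacer_a 0.6 [222.0, 27.6, 55.9, 56.4] c [ 620. -101.] size 50.6 49.9 ang 87.1 mean [619.8 -99.7]
spacer_a 0.55 [228.7, 85.0, 48.9, 48.1] c [ 617.1 -156.7] size 50.5 49.7 ang 38.0 mean [ 617.1 -156.2]
large_bearing 0.63 [230.4, 84.4, 49.3, 54.2] c [ 616.8 -156.8] size 51.2 50.5 ang 43.3 mean [ 617.  -155.9]
nut 0.61 [174.1, 156.2, 20.9, 24.3] c [ 543.1 -214.5] size 25.9 25.3 ang 85.2 mean [ 542.9 -214.4]
long_bolt 0.51 [262.2, 186.0, 29.8, 25.1] c [439.7 -30.2] size 104.2 25.8 ang -55.5 mean [435.9 -28.2]
long_bolt 0.49 [165.4, 204.1, 14.7, 1.2] c [426.4 287.4] size 46.2 12.1 ang 88.6 mean [425.4 291.4]
long_bolt 0.3 [288.8, 130.2, 19.1, 17.8] c [ 621.6 -101.5] size 50.3 45.3 ang -46.4 mean [ 620.6 -100.9]
[ 0.61556929 -0.21593918  0.18283684]
rows: [ 0.4422 -0.4546  0.005 ] [-0.0002 -0.0002 -0.1774] mm 254 deg [ -0.   -0.  -31.9]
```

```bash
python3 -m creep '[[[0.08,-0.08,0,0,0,-0.045],[0.16,-0.16,0,0,0,-0.09],[0.24,-0.24,0,0,0,-0.13],[0.32,-0.32,0,0,0,-0.18],[0.4,-0.4,0,0,0,-0.189],[0.442,-0.455,0.03,0,0,-0.189],[0.442,-0.455,0.06,0,0,-0.189],[0.442,-0.455,0.06,0,0,-0.189]]]' 0.6
python3 - <<'E'
from h import *
s,c=look("wrist",[("long_bolt",.009)])
k=cut_out(c,"long_bolt")[0]["pixels"];w=to_world(c,s,np.argwhere(k)[:,::-1],.011)*1000
v,e,_=cv2.PCACompute2(w.astype(np.float32),None)[:3]
u=e[0];n=e[1];t=(w-w.mean(0))@u;r=(w-w.mean(0))@n
print(s["position"],"axis",u,np.degrees(np.arctan2(u[1],u[0])),t.min(),t.max())
for q in np.linspace(t.min(),t.max(),9)[:-1]:
    i=(t>=q)&(t<q+np.ptp(t)/8);print(q.round(0),(r[i].min()+r[i].max()).round(1)/2,np.ptp(r[i]).round(1))
mid=w.mean(0)+u*(t.min()+t.max())/2;print("mid",mid)
E
```

```text
clock: 42.6
position: [0.4394, -0.033, 0.1573]
eef_rot: [-1.521, -2.748, 0.002]
force: [0.0, 0.0, -0.4]
width: 0.6
grip_force: 0.0
long_bolt 0.84 [241.6, 118.8, 20.5, 95.9] c [438.1 -30.8] size 99.6 24.2 ang -57.9 mean [435.1 -24.9]
[ 0.43944483 -0.03295075  0.15731591] axis [-0.5323804  0.8465053] 122.16642 -56.03104196161264 42.91024881750162
-56.0 0.0 11.8
-44.0 0.55 12.8
-31.0 -0.45 12.6
-19.0 -0.5 12.5
-7.0 0.5 12.4
6.0 1.0 13.2
18.0 0.55 14.2
31.0 -0.5 24.0
mid [438.33757368 -30.08282177]
```

```bash
python3 -c "
from h import *
move(438.3,-30.1,5,32.2)"
```

```text
rows: [ 0.0106 -0.0018  0.3835] [ 0.0002 -0.0001 -0.0014] mm 153 deg [ 0.  -0.  -0.3]
```

```bash
python3 -m creep '[[[0.008,-0.002,0.1,0,0,0],[0.008,-0.002,0.2,0,0,0],[0.008,-0.002,0.28,0,0,0],[0.008,-0.002,0.33,0,0,0],[0.008,-0.002,0.365,0,0,0],[0.008,-0.002,0.383,0,0,0],[0.008,-0.002,0.383,0,0,0],[0.008,-0.002,0.383,0,0,0]]]' 0.55
python3 -m creep '[[[0,0,0,0,0,0],[0,0,0,0,0,0],[0,0,0,0,0,0],[0,0,0,0,0,0],[0,0,0,0,0,0],[0,0,0,0,0,0],[0,0,-0.05,0,0,0],[0,0,-0.14,0,0,0]]]' 0 30
python3 -c "
from h import *
s=get_state();print(s['position'],s['width'],s['grip_force']);move(545,-125.7,90,-1.9)"
```

```text
clock: 43.55
position: [0.4384, -0.0307, 0.0055]
eef_rot: [1.523, 2.747, 0.001]
force: [-0.0, -0.6, 0.4]
width: 0.547
grip_force: 0.0
clock: 44.35
position: [0.4359, -0.0303, 0.06]
eef_rot: [-1.52, -2.744, 0.002]
force: [0.7, -1.0, 0.0]
width: 0.144
grip_force: 30.0
[ 0.43591231 -0.03029781  0.06004054] 0.14408169320013212 30.000279285013676
rows: [-0.3466  0.1044 -0.0764] [-0.0014 -0.0007  0.1885] mm 148 deg [-0.2 -0.1 33.9]
```

```bash
python3 -m creep '[[[-0.02,0.01,-0.08,0,0,0.045],[-0.1,0.03,-0.12,0,0,0.09],[-0.2,0.06,-0.12,0,0,0.13],[-0.28,0.085,-0.1,0,0,0.17],[-0.346,0.104,-0.08,0,0,0.188],[-0.346,0.104,-0.05,0,0,0.188],[-0.346,0.104,0,0,0,0.188],[-0.346,0.104,0.04,0,0,0.188]]]'
python3 -c "
from h import *
s=get_state();print(s['position'],s['force']);move(544.7,-125.7,14.5,-1.9)"
```

```text
clock: 45.15
position: [0.5452, -0.1251, 0.0436]
eef_rot: [-2.254, -2.186, 0.001]
force: [0.1, -0.2, -0.6]
width: 0.147
grip_force: 30.0
[ 0.54524885 -0.12505222  0.04359845] [ 0.14260852 -0.15146422 -0.60987246]
rows: [-0.0017 -0.0012  0.0727] [-0.0005 -0.0002  0.0008] mm 29 deg [-0.1 -0.   0.2]
```

```bash
python3 -m creep '[[[-0.001,-0.001,0.02,0,0,0],[-0.001,-0.001,0.04,0,0,0],[-0.001,-0.001,0.055,0,0,0],[-0.001,-0.001,0.065,0,0,0],[-0.001,-0.001,0.07,0,0,0],[-0.001,-0.001,0.073,0,0,0],[-0.001,-0.001,0.073,0,0,0],[-0.001,-0.001,0.073,0,0,0]]]'
python3 -m creep '[[[0,0,0.001,0,0,0],[0,0,0.001,0,0,0],[0,0,0.001,0,0,0],[0,0,0.001,0,0,0],[0,0,0.001,0,0,0],[0,0,-0.03,0,0,0],[0,0,-0.1,0,0,0],[0,0,-0.22,0,0,0]]]' 0.4
python3 -m creep '[[[-0.05,0,-0.1,0,0,0],[-0.15,0,-0.15,0,0,0],[-0.25,0.05,-0.2,0,0,0],[-0.28,0.08,-0.22,0,0,0],[-0.28,0.08,-0.22,0,0,0],[-0.28,0.08,-0.22,0,0,0],[-0.28,0.08,-0.22,0,0,0],[-0.28,0.08,-0.22,0,0,0]]]'
python3 - <<'E'
from h import *
s,c=look("wrist",[("spindle_board",.014),("spacer_a",.027),("large_bearing",.025),("nut",.022),("long_bolt",.019)],"f1")
print(s["position"])
E
```

```text
clock: 45.95
position: [0.5461, -0.1263, 0.0161]
eef_rot: [2.256, 2.185, 0.0]
force: [0.6, -0.1, -1.1]
width: 0.144
grip_force: 30.0
clock: 46.75
position: [0.544, -0.1258, 0.1032]
eef_rot: [-2.253, -2.183, 0.004]
force: [0.0, -0.5, -0.4]
width: 0.402
grip_force: 0.0
clock: 47.55
position: [0.5738, -0.2377, 0.1915]
eef_rot: [-2.254, -2.187, 0.001]
force: [-0.1, -0.2, -0.1]
width: 0.4
grip_force: 0.0
spindle_board 0.94 [185.9, 0.0, 151.8, 175.0] c [ 583.3 -160. ] size 185.7 154.0 ang 88.4 mean [ 579.4 -157. ]
spacer_a 0.93 [266.3, 116.5, 45.8, 52.6] c [ 616.2 -211.4] size 50.8 49.7 ang 89.1 mean [ 615.9 -211.2]
spacer_a 0.77 [265.1, 3.7, 52.9, 54.6] c [ 618.7 -101.4] size 52.6 50.3 ang 65.3 mean [ 619.1 -100.3]
large_bearing 0.65 [268.9, 63.0, 44.2, 53.0] c [ 616.4 -156.9] size 50.4 50.1 ang 88.8 mean [ 616.4 -156.4]
nut 0.61 [210.0, 134.4, 21.9, 23.7] c [ 541.8 -215.2] size 25.4 23.1 ang 87.5 mean [ 542.  -215.2]
long_bolt 0.67 [211.5, 11.3, 20.6, 101.3] c [ 544.4 -126.5] size 101.4 23.2 ang 87.7 mean [ 545.2 -120.9]
[ 0.5737685  -0.23767663  0.19145309]
```

View pics/f1.png

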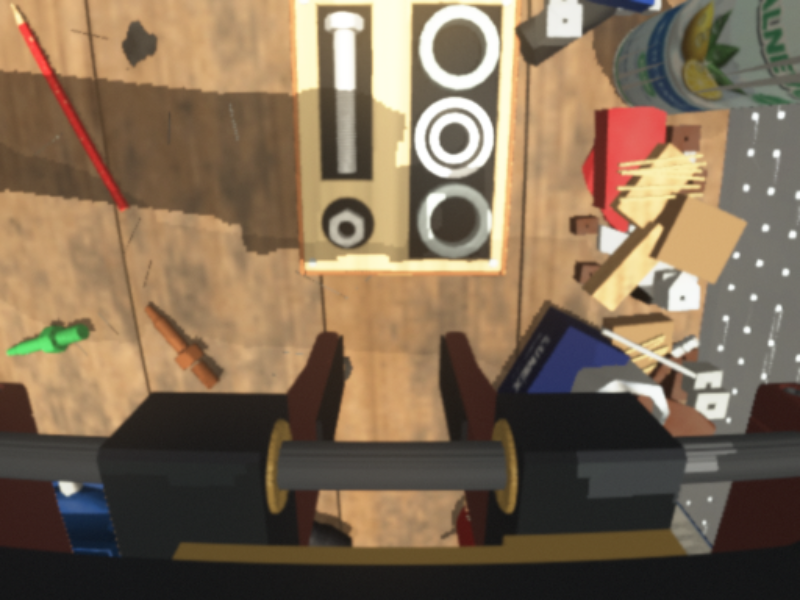

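The bolt is in its slot (345,90), the nut in its pocket (347,225), and the large bearing in the gap (453,138) between the two unmoved spacers. Handing in.

```bash
python3 -c "
from plant import *
print(sign_off())"
```

```text
the job is handed in; nothing more can be done
None
```

Both kits are made up and handed in after about 48 s: all five parts appeared seated and about central in the last pictures, with the spacers in place and the short bolt untouched, but `sign_off()` returned no verdict.

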